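# Change the batch in the cast-drying oven

### The arm

A 7-joint arm with a two-finger parallel gripper is mounted at the origin on the work surface. World frame = base frame: x ahead of the robot, y to its left, z up, the work surface at z = 0. Lengths are in m, angles in rad, forces in N, time in s.
With the tool pointing down it reaches from about 0.4 to 0.875 m from the base axis. Payload 19.3 kg.
Tool frame: the origin (TCP) lies between the finger pads, 19 mm behind the fingertips; this is the grasp point; z points along the fingers, x is the direction in which the jaws open and shut, and the axes are right-handed (so a half turn about z gives the same grasp; the last joint's range is limited). The gripper opens to 85 mm and grips with 20 to 120 N. Pads are 22 mm wide; open, the fingers measure 114 mm over their backs; the gripper's body (76 mm by 85 mm) begins 54 mm behind the grasp point. The pads swing forward as they close: fully open they stand 13 mm farther back than shut.
Start: joints at [1.057, 0.521, -0.036, 1.599, 0.021, 1.021, -0.113], TCP at [0.268, -0.564, 0.25] pointing down, gripper open.
Joint ranges: [-2.91, 2.91], [-0.3, 2.13], [-1.5, 1.42], [0.17, 2.43], [-1.26, 4.41], [0.16, 1.93], [-2.52, 2.52]. Speed limits (rad/s): [1.89, 1.89, 2.39, 2.39, 3.01, 3.01, 3.01].

### API

Orientations are given as a rotation vector (axis times angle).
In Python, from bench import env gives the robot as it stands.
- The arm moves only by the tool carry_out, never from a script. Its argument "motion" is a list of rows, each a list of 4 numbers: the shift along the tool's x, y, z in mm, then the turn about the tool's z in rad. In form: [[dx, dy, dz, roll], ...]. A call has exactly 8 rows; each row is the pose to reach, as a shift and turn from the pose measured when the call began, along the tool's axes at that moment; what a row does not reach only later rows make up. A row lasts 1/12 s, in which the tool goes at most 41.7 mm and 7.16 degrees, less where a joint would pass 70% of its speed; a pose out of reach is approached as far as the arm can. A call with a gripper value outside its range is refused whole. "hand" is the finger opening in mm, from 0 to 85.4, set as the call begins (left out, the last holds). The fingers move at their own pace and stop on an object; the grip force is fixed at half the most. Time passes only in rows, so rows that repeat a pose let the fingers close, or fill a call up. It gives the time, the measured TCP pose, the force and the opening at its end, in the units of the state.
- env.get_state(): the state, without advancing time (a new reading comes with each control period).
- env.read_camera(name): name is "side" or "top" or "wrist"; returns the picture (420x560x3 uint8, red, green, blue); there is no depth.
- env.camera_info(name): a dict with "mtx" (3x3 intrinsics, pixels), "T" (4x4, takes a point from camera to world coordinates); the wrist camera has in their place "tool_from_camera" (4x4, takes a point from camera to tool coordinates, whose origin is the TCP and whose axes are the tool frame's). Camera axes: x right, y up, looking along -z (the intrinsics and any distortion apply to the point x, -y, -z); pixel columns grow to the right and rows downward; lengths in m; the calibration is good to about 2 mm. The wrist camera is an equidistant fisheye: a pixel r from the principal point sees the ray r / f radians off the axis. A picture is of the moment at which its call begins: read the wrist's pose just before it. camera_info takes no time and is no camera call.
- env.finish_job(): hands the job in, once; it reports no verdict.
The state is a dict: "time": time; "joints": joint angles; "qd": joint speeds; "tau": joint torques, N m; "tool_pos": TCP position; "tool_rot": TCP orientation; "contact_force": force on the tool from outside, world axes, zero at the start; "wrist_torque": the same for the moment, N m; "gripper_width": opening from 0.0 (shut) to 1.0 (fully open).
Only numpy, scipy, OpenCV 4.12 (cv2) and the standard library are available. Lean on these libraries where they do the work, as an engineer would, in place of code of your own. Each camera call takes 0.05 s, during which the arm holds its last target. There are 200 camera calls.

### The job

The white casts in the oven drawer are dry and the damp grey ones on the plywood board are next. Turn the heat knob fully anticlockwise to off, pull the drawer open, stand all the dry casts on the wire rack and all the damp ones in the drawer, soles flat down, then push the drawer fully shut and only then turn the heat knob fully clockwise. Keep the heat off whenever the drawer is open, and leave the bowl, the tin and the spatula where they are.

Things in the scene. Friction and masses are not known exactly. Their poses are not given: they have to be found in the camera images.
- oven: steel bench-top drying oven, fixed, 300 mm deep (x), 340 wide (y), flat top at 160; origin: centre of its underside on the bench; x points away from the robot, z up. The drawer is in its front (-x) face, 150 mm before the origin; the heat knob stands on its top at the front right (-y) corner. Its roof clears the tubes of casts standing in the drawer by 10 mm. A vent stub on top is 30 mm high.
- drawer (a joint): how far the drawer is pulled out towards the robot (along the oven's -x), m: 0 shut against its stop, 0.175 fully open. It stays where it is left; stiff runners, about 6 N of friction.
- drawer_handle (a point): middle of the drawer's black bar handle: round bar 12 mm thick, 140 mm long along y, axis 34 mm in front of the front panel and 28 mm below the oven's top; grip it from above, one finger on either side (TCP 8 mm above the axis). The panel is 19 mm thick, 300 wide, its top edge 8 mm above the bar's axis. Axes parallel to the oven's.
- drawer_floor (a point): centre of the drawer's inner floor, 152 mm (x) by 242 mm (y), 28 mm above the bench; side and back walls 30 mm high, front panel 112 mm high above this floor on the -x side; holds three casts side by side with toes along x. Moves with the drawer; axes parallel to the oven's. Fully open, it stands 15 mm clear of the oven's front.
- heat (a joint): angle of the heat knob, rad: 0 is fully anticlockwise seen from above (off, pointer to the robot's left), 3.0 fully clockwise (full heat, pointer to the robot's right); end stops at both; it stays where it is left (friction 0.05 N m).
- heat_grip (a point): point on the knob's vertical axis at the height to grip it (TCP here, from above), 37 mm above the oven's top. The black grip bar is 42 mm long, 14 thick, 32 tall, its top 7 mm above this point, on a 44 mm round skirt; a white line on its top marks the pointer end. The point turns with the knob: x along the bar, pointer at -x. At 0 the pointer is along the oven's +y.
- rack: wire cooling rack, fixed, 290 mm (x) by 220 mm (y), top 16 mm above the bench; origin at the centre of its underside. It stands on either the left or the right side.
- board: plywood board, fixed, 290 x 220 x 12 mm, where the damp casts start; origin at the centre of its underside. On the other side from the rack.
- damp1: Damp, grey plaster cast of a child's foot on its flat sole, 125 mm long, 56 wide; ankle stump 52 high. A dark square steel tube, 20 x 20 mm, rises from the ankle to 102 mm above the sole; grip its bare top 50 mm from above (TCP 85 mm above the sole). Origin on the sole under the tube; x to the toes (87 mm ahead; heel 38 behind), z up, tube faces along x and y. 420 g. May be absent.
- damp2: Damp, grey plaster cast of a child's foot on its flat sole, 125 mm long, 56 wide; ankle stump 52 high. A dark square steel tube, 20 x 20 mm, rises from the ankle to 102 mm above the sole; grip its bare top 50 mm from above (TCP 85 mm above the sole). Origin on the sole under the tube; x to the toes (87 mm ahead; heel 38 behind), z up, tube faces along x and y. 420 g. May be absent.
- damp3: Damp, grey plaster cast of a child's foot on its flat sole, 125 mm long, 56 wide; ankle stump 52 high. A dark square steel tube, 20 x 20 mm, rises from the ankle to 102 mm above the sole; grip its bare top 50 mm from above (TCP 85 mm above the sole). Origin on the sole under the tube; x to the toes (87 mm ahead; heel 38 behind), z up, tube faces along x and y. 420 g. May be absent.
- dry1: Dry, white plaster cast of a child's foot on its flat sole, 125 mm long, 56 wide; ankle stump 52 high. A dark square steel tube, 20 x 20 mm, rises from the ankle to 102 mm above the sole; grip its bare top 50 mm from above (TCP 85 mm above the sole). Origin on the sole under the tube; x to the toes (87 mm ahead; heel 38 behind), z up, tube faces along x and y. 340 g. May be absent.
- dry2: Dry, white plaster cast of a child's foot on its flat sole, 125 mm long, 56 wide; ankle stump 52 high. A dark square steel tube, 20 x 20 mm, rises from the ankle to 102 mm above the sole; grip its bare top 50 mm from above (TCP 85 mm above the sole). Origin on the sole under the tube; x to the toes (87 mm ahead; heel 38 behind), z up, tube faces along x and y. 340 g. May be absent.
- bowl: green rubber plaster-mixing bowl, 116 mm across, 62 mm high, origin at the centre of its underside; leave alone
- tin: round metal tin with a yellow label, 74 mm across, 95 mm high, origin at the centre of its underside; leave alone
- spatula: plaster spatula 250 mm long with a dark wooden handle and a steel blade, lying on the bench between robot and oven, 20 mm high; origin midway along it; leave alone
Things that resemble listed ones, but are neither listed nor needed, are in the scene too. What is shaped like the damp3 but orange or pink is not meant.

How it is judged:
By the outcome, as a careful person would: the job done as asked, in the order asked, and still so for the second after the job is handed in, with the robot touching nothing.
Of damp1, damp2, damp3 only 2 to 3 are there at a start; the rules pass over those that are not, and their reading is None.
Of dry1, dry2 only 1 to 2 are there at a start; the rules pass over those that are not, and their reading is None.
At some moment in a run one of damp1, damp2, damp3, dry1, dry2 may be knocked a few centimetres aside while the robot is not near it.
It also fails if it takes over 210 s, if anything falls off the work surface, if the arm or the gripper's body presses on something with over 40 N, if the wrist force passes 120 N, or if a joint passes its speed limit or range.

## Working session

There is one attempt and no reset: what is moved stays moved. The work goes in short steps, Python scripts to look and compute and a tool call to move; the robot and the scene stay as the last step left them, time stands still between calls to the robot, and variables do not carry over. Pictures are saved under pics/ and viewed, on a budget of 14 in all, crops included, one or two more only if the job needs it, and the job is handed in when it is done.

Besides the shell and the picture viewer there is one more tool, called by a JSON object that holds its "fn" and its "kwargs". carry_out: Moves the arm, as the interface text tells. Its arguments: {"type":"object","properties":{"motion":{"type":"array"},"hand":{"type":"number"}},"required":["motion"]}

```bash
mkdir -p pics; ls; python3 - <<'E'
from bench import env
import cv2
s=env.get_state();print(s)
for n in("top","side"):
    i=env.camera_info(n);print(n,i)
    cv2.imwrite(f"pics/{n}0.png",env.read_camera(n)[:,:,::-1])
print(env.camera_info("wrist"))
E
```

```text
pics
{'time': 0.0, 'joints': array([ 1.05675984,  0.52198622, -0.03634412,  1.5999941 ,  0.02124226,
        1.02108138, -0.11278847]), 'qd': array([ 0.00017702,  0.00069277, -0.00092976,  0.00097383,  0.00124024,
       -0.00069487, -0.00046621]), 'tau': array([-1.61237378e-03, -9.27086377e+01,  1.97940588e+00, -3.69925618e+01,
        1.79388846e-02,  8.27895332e-03,  2.17334332e-05]), 'tool_pos': array([ 0.26821693, -0.5641856 ,  0.24944784]), 'tool_rot': array([-2.65552624e+00,  1.67771208e+00,  1.51842980e-03]), 'contact_force': array([ 0.37608178, -0.75379494, -0.56018884]), 'wrist_torque': array([-0.00133064,  0.03093844,  0.0338063 ]), 'gripper_width': 0.9983467706163086}
top {'mtx': array([[436.02744983,   0.        , 274.30282483],
       [  0.        , 436.02744983, 205.18734973],
       [  0.        ,   0.        ,   1.        ]]), 'T': array([[-2.18384325e-03,  9.97363720e-01, -7.25316572e-02,
         4.13495108e-01],
       [-9.99996902e-01, -2.26475643e-03, -1.03333376e-03,
        -1.02047493e-01],
       [-1.19487614e-03,  7.25291758e-02,  9.97365575e-01,
         1
[... 346 characters left out ...]
0.91284504, -0.35648556,  0.19907781,  0.18729303],
       [ 0.00277333,  0.49297205,  0.87004073,  1.39054568],
       [ 0.        ,  0.        ,  0.        ,  1.        ]])}
{'mtx': array([[325.1922621 ,   0.        , 276.86367302],
       [  0.        , 325.1922621 , 210.56794062],
       [  0.        ,   0.        ,   1.        ]]), 'tool_from_camera': array([[ 9.99999819e-01, -5.34852282e-04, -2.77243563e-04,
        -1.91772332e-04],
       [-5.88147308e-04, -9.66394759e-01, -2.57061907e-01,
        -6.59002645e-02],
       [-1.30436578e-04,  2.57062024e-01, -9.66394898e-01,
        -1.23262670e-01],
       [ 0.00000000e+00,  0.00000000e+00,  0.00000000e+00,
         1.00000000e+00]])}
```

View pics/top0.png

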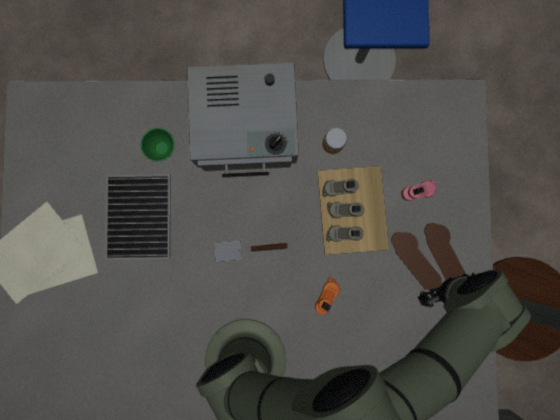

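View pics/side0.png

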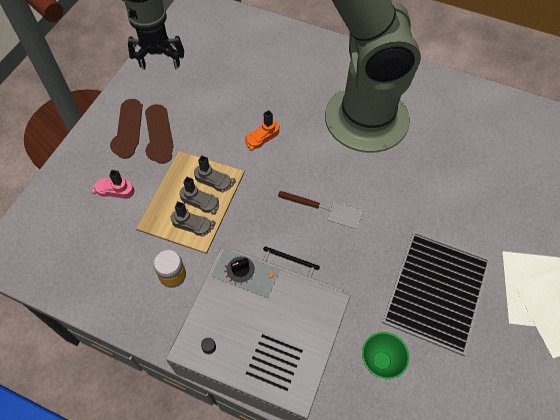

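Top view: oven top spans about (190,65)–(297,160), handle at (246,174), knob at (275,143), three damp casts on the board at about (343,187), (348,210), (347,234), rack at (138,217), and the spatula across (215–287, 248). Side view agrees: three tubes at (204,162), (188,183), (180,209) and the knob at (240,266).

```bash
python3 - <<'E'
import cv2
a=cv2.imread("pics/top0.png")[110:265,225:400];b=cv2.imread("pics/side0.png")[145:310,130:330]
a=cv2.resize(a,None,fx=4,fy=4,interpolation=cv2.INTER_CUBIC);b=cv2.resize(b,None,fx=4,fy=4,interpolation=cv2.INTER_CUBIC)
a=cv2.convertScaleAbs(a,alpha=1.8);b=cv2.convertScaleAbs(b,alpha=1.6)
cv2.imwrite("pics/topc.png",a[:600]);cv2.imwrite("pics/sidec.png",b[:600])
E
cat > h.py <<'E'
import numpy as np, cv2
from bench import env
from scipy.spatial.transform import Rotation as R
def ray(n,u,v,st=None):
    """origin and direction (world) of a pixel's ray"""
    i=env.camera_info(n);K=i["mtx"];x=(u-K[0,2])/K[0,0];y=(v-K[1,2])/K[1,1]
    if n=="wrist":
        r=np.hypot(x,y);k=np.sin(r)/r if r>1e-9 else 1.
        d=np.array([x*k,-y*k,-np.cos(r)])
        T=np.eye(4);T[:3,:3]=R.from_rotvec(st["tool_rot"]).as_matrix();T[:3,3]=st["tool_pos"]
        T=T@i["tool_from_camera"]
    else: d=np.array([x,-y,-1.]);T=i["T"]
    return T[:3,3],T[:3,:3]@d/np.linalg.norm(d)
def onz(n,u,v,z,st=None):
    o,d=ray(n,u,v,st);return o+d*(z-o[2])/d[2]
def tri(*rs):
    """least-squares meeting point of rays, and the miss"""
    A=np.zeros((3,3));b=np.zeros(3)
    for o,d in rs:
        P=np.eye(3)-np.outer(d,d);A+=P;b+=P@o
    p=np.linalg.solve(A,b);return p,max(np.linalg.norm((np.eye(3)-np.outer(d,d))@(p-o)) for o,d in rs)
def proj(n,p,st=None):
    i=env.camera_info(n);K=i["mtx"]
    if n=="wrist":
        T=np.eye(4);T[:3,:3]=R.from_rotvec(st["tool_rot"]).as_matrix();T[:3,3]=st["tool_pos"];T=T@i["tool_from_camera"]
    else:T=i["T"]
    q=np.linalg.inv(T)@np.append(p,1);x,y,z=q[0],-q[1],-q[2]
    if n=="wrist":
        r=np.hypot(x,y);th=np.arctan2(r,z);k=th/max(r,1e-9);x,y,z=x*k,y*k,1
    return np.array([K[0,0]*x/z+K[0,2],K[1,1]*y/z+K[1,2]])
def go(p,yaw=None):
    """shift in tool axes (mm) and roll to reach world point p with tool x along yaw"""
    s=env.get_state();M=R.from_rotvec(s["tool_rot"]).as_matrix()
    d=M.T@(np.array(p)-s["tool_pos"])*1000
    r=None
    if yaw is not None:
        a=M.T@[np.cos(yaw),np.sin(yaw),0];r=np.arctan2(a[1],a[0]);r=(r+np.pi/2)%np.pi-np.pi/2
    return d.round(1),r,s["joints"][6].round(2)
E
```

```text
(no output)
```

View pics/topc.png

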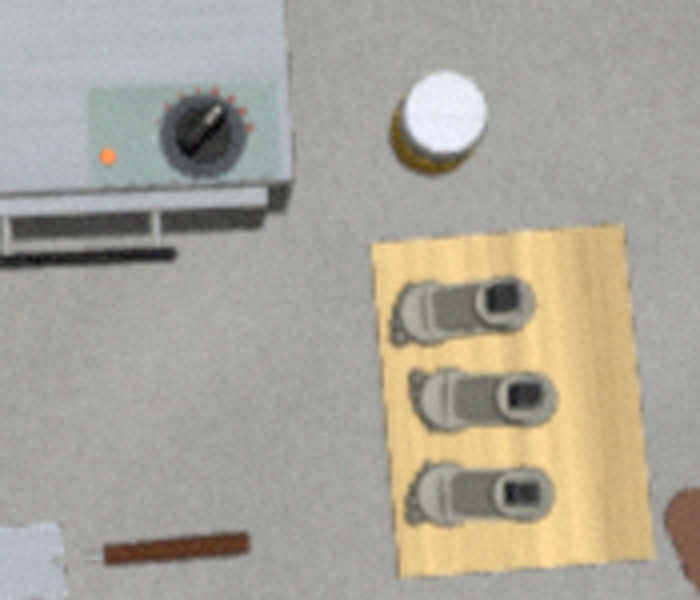

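View pics/sidec.png

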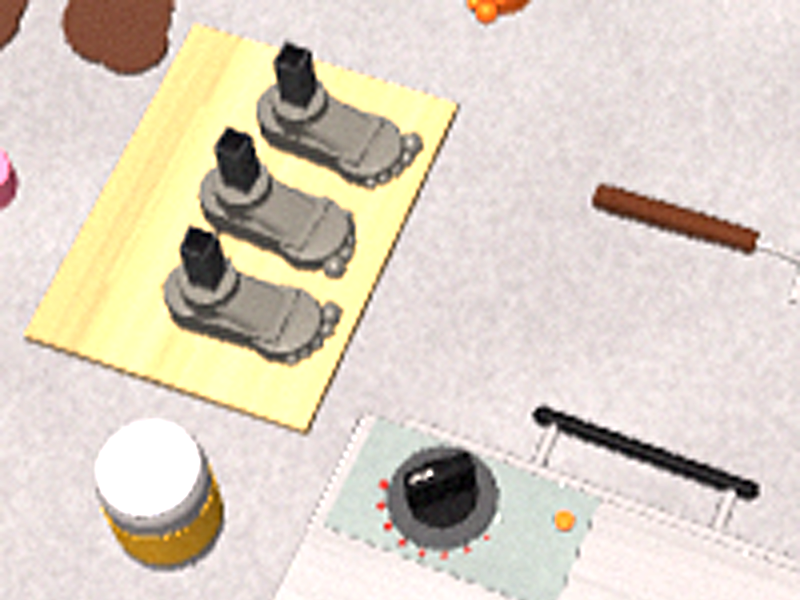

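The crops show the knob pointer aimed away and to the right (about 2.3 rad), with three casts whose toes point to +y and whose tubes are at crop (503,300), (525,397), (522,492).

```bash
python3 - <<'E'
from h import *
T=lambda u,v:ray("top",225+u/4,110+v/4); S=lambda u,v:ray("side",130+u/4,145+v/4)
for n,a,b in [("handle-y",(175,254),(543,414)),("handle+y",(-6,259),(755,490)),("knobtop",(206,130),(440,473)),
 ("tubeA far",(505,297),(201,238)),("tubeB",(527,394),(237,139)),("tubeC near",(523,490),(295,52)),("tin top",(447,112),(153,468)),("oven corner",(289,183),(365,415)),("boardSW",(400,577),(457,105)),("boardNW",(373,243),(307,432))]:
    if n=="handle+y":a=((223-225)*4,(174.8-110)*4)
    p,e=tri(T(*a),S(*b));print(n,p.round(4),round(e,4))
print("rack", [tri(ray("top",*a),ray("side",*b))[0].round(3) for a,b in [((108,258),(487,262)),((108,177),(464,351)),((170,257),(415,235)),((169,176),(386,322))]])
for n,a,b in [("A",(505,297),(410,310)),("B",(527,394),(420,402)),("C",(523,490),(420,494))]:
    p=onz("top",225+a[0]/4,110+a[1]/4,.114);q=onz("top",225+b[0]/4,110+b[1]/4,.03);print(n,p.round(3),q.round(3),np.degrees(np.arctan2(*(q-p)[1::-1])).round(1))
print("spat",onz("top",287,246,.02),onz("top",215,252,.01))
E
```

```text
handle-y [ 0.6148 -0.0795  0.1231] 0.0038
handle+y [0.6105 0.0658 0.129 ] 0.0031
knobtop [ 0.702  -0.1055  0.1862] 0.0026
tubeA far [ 0.5823 -0.3483  0.1065] 0.0016
tubeB [ 0.5032 -0.3639  0.1087] 0.0022
tubeC near [ 0.426  -0.3579  0.1168] 0.0023
tin top [ 0.7381 -0.3041  0.0845] 0.0041
oven corner [ 0.6694 -0.1736  0.145 ] 0.0
boardSW [ 3.526e-01 -2.722e-01 -2.000e-04] 0.0026
boardNW [ 0.6423 -0.251  -0.0022] 0.0037
rack [array([ 0.341,  0.479, -0.011]), array([0.621, 0.478, 0.01 ]), array([ 0.343,  0.267, -0.012]), array([ 0.626,  0.272, -0.005])]
A [ 0.582 -0.349  0.114] [ 0.581 -0.282  0.03 ] 90.7
B [ 0.504 -0.365  0.114] [ 0.503 -0.29   0.03 ] 90.9
C [ 0.427 -0.361  0.114] [ 0.425 -0.289  0.03 ] 91.9
spat [ 0.3825113  -0.14339832  0.02      ] [0.36238655 0.1028093  0.01      ]
```

{"fn": "carry_out", "kwargs": {"motion": [[-15,-37,-6,0.12],[-30,-74,-12,0.24],[-45,-110,-20,0.36],[-60,-147,-30,0.48],[-75,-184,-40,0.6],[-88,-220,-50,0.7],[-102,-257,-50,0.8],[-114,-294,-50,0.9]]}}

```text
time: 0.77
tool_pos: [0.486, -0.3332, 0.3002]
tool_rot: [-1.655, 2.67, 0.001]
contact_force: [1.0, -0.5, 0.5]
gripper_width: 0.997
```

```bash
python3 -c "
from h import *
print(env.get_state()['joints'],go([.69,-.11,.30],np.radians(-132)))"
```

```text
[ 0.42819611  0.41716087  0.10155936  1.64278059 -0.04728498  1.08413988
 -1.48851932] (array([-290.6,  -83.4,    0.4]), np.float64(0.27208538079644073), np.float64(-1.49))
```

{"fn": "carry_out", "kwargs": {"motion": [[-37,-10,0,0.1],[-74,-20,0,0.2],[-111,-31,0,0.27],[-148,-42,0,0.27],[-185,-52,0,0.27],[-222,-63,0,0.27],[-260,-74,0,0.27],[-290,-83,0,0.27]]}}

```text
time: 1.43
tool_pos: [0.6908, -0.1072, 0.2998]
tool_rot: [-1.283, 2.867, 0.002]
contact_force: [-0.3, 0.3, 0.6]
gripper_width: 0.997
```

```bash
python3 -c "
from h import *
s=env.get_state();print(s['joints'],s['tool_pos'],s['tool_rot'])
im=env.read_camera('wrist')[:,:,::-1];cv2.imwrite('pics/w1.png',im)
print(proj('wrist',[.702,-.1055,.204],s))"
```

```text
[ 0.00533913  0.61019221  0.11073449  1.32320899 -0.06928526  1.21226419
 -2.17937832] [ 0.69078089 -0.10720639  0.29983455] [-1.28319241e+00  2.86714491e+00  2.36758840e-03]
[265.75684482 209.90681852]
```

View pics/w1.png

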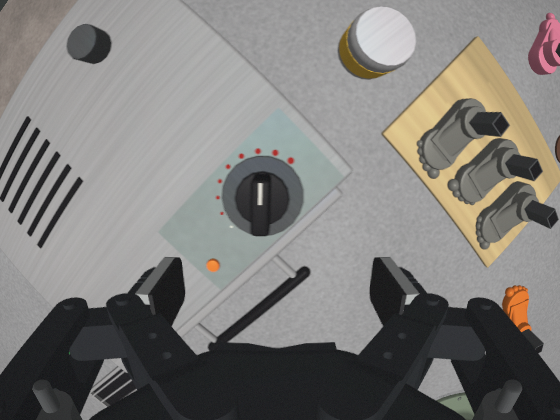

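Wrist view: knob skirt is centred at (262,196), its bar is vertical in the picture at x≈261 from 172 to 237, and the handle runs (213,345)–(306,271). The jaws are already square to the bar.

```bash
python3 - <<'E'
from h import *
s=env.get_state();M=R.from_rotvec(s["tool_rot"]).as_matrix()
for n,u,v,z in[("skirt",262.5,196,.17),("bartop",261,205,.204),("barfar",261,176,.204),("barnear",261,235,.204),("h-",306,271,.132),("h+",214,345,.132),("corner",349,173,.16)]:
    print(n,onz("wrist",u,v,z,s).round(4))
print("tri knob",tri(ray("wrist",261,203,s),ray("top",225+206/4,110+130/4),ray("side",240,263.2)))
print("tri h-",tri(ray("wrist",306,271,s),ray("top",225+175/4,110+254/4),ray("side",130+543/4,145+414/4)))
print("corner",tri(ray("wrist",349,173,s),ray("side",130+365/4,145+415/4)))
for p in([.702,-.107,.197],):print(go(p,np.radians(-132)),proj('wrist',p,s))
E
```

```text
skirt [ 0.7094 -0.0982  0.17  ]
bartop [ 0.7099 -0.0995  0.204 ]
barfar [ 0.725  -0.1131  0.204 ]
barnear [ 0.6936 -0.0847  0.204 ]
h- [ 0.62   -0.0726  0.132 ]
h+ [0.6142 0.0656 0.132 ]
corner [ 0.6756 -0.163   0.16  ]
tri knob (array([ 0.70479225, -0.10248018,  0.19197264]), np.float64(0.006285013827472459))
tri h- (array([ 0.6166485 , -0.07656666,  0.1286419 ]), np.float64(0.006656476363549394))
corner (array([ 0.6826123 , -0.1620714 ,  0.18253728]), np.float64(0.0013439304060457904))
(array([ -1. , -10.2, 102. ]), np.float64(0.009269830643136023), np.float64(-2.18)) [276.75963985 203.86594607]
```

```bash
python3 - <<'E'
from h import *
for u,v in((206,130),(204,132)):print(onz("top",225+u/4-.375,110+v/4-.375,.204).round(4))
print(onz("top",225+203/4-.375,110+135/4-.375,.17),onz("side",130+440/4-.4,145+473/4-.4,.204),onz("side",130+443/4-.4,145+497/4-.4,.17))
t=cv2.imread("pics/top0.png");s=cv2.imread("pics/side0.png")
# robot base disc centre check
E
```

```text
[ 0.7003 -0.1066  0.204 ]
[ 0.6988 -0.1051  0.204 ]
[ 0.70381915 -0.10441807  0.17      ] [ 0.70719195 -0.10003714  0.204     ] [ 0.7080124  -0.09968376  0.17      ]
```

{"fn": "carry_out", "kwargs": {"motion": [[-5,-2,10,0],[-10,-5,20,0],[-18,-8,30,0],[-18,-8,45,0],[-18,-8,60,0],[-18,-8,75,0],[-18,-8,90,0],[-18,-8,101,0]], "hand": 45}}

```text
time: 2.15
tool_pos: [0.7108, -0.0941, 0.1958]
tool_rot: [-1.289, 2.865, 0.007]
contact_force: [-0.1, -0.5, -0.8]
gripper_width: 0.526
```

{"fn": "carry_out", "kwargs": {"motion": [[0,0,0,0],[0,0,0,0],[0,0,0,0],[0,0,0,0],[0,0,0,0],[0,0,0,0],[0,0,0,0],[0,0,0,0]], "hand": 0}}

```text
time: 2.82
tool_pos: [0.7039, -0.1019, 0.1944]
tool_rot: [1.272, -2.854, -0.006]
contact_force: [-44.8, -24.7, 9.4]
gripper_width: 0.152
```

{"fn": "carry_out", "kwargs": {"motion": [[0,0,-3,0],[0,0,-3,-0.1],[0,0,-3,-0.2],[0,0,-3,-0.3],[0,0,-3,-0.4],[0,0,-3,-0.5],[0,0,-3,-0.6],[0,0,-3,-0.7]]}}

```text
time: 3.48
tool_pos: [0.7026, -0.1038, 0.1954]
tool_rot: [2.177, -2.24, -0.017]
contact_force: [-0.3, -5.1, -21.0]
gripper_width: 0.152
```

```bash
python3 -c "
from h import *
s=env.get_state();print(s);print(np.degrees(R.from_rotvec(s['tool_rot']).as_matrix()[:2,0]@[1,1j]), np.angle(R.from_rotvec(s['tool_rot']).as_matrix()[:2,0]@[1,1j],deg=True))"
```

```text
{'time': 3.4833, 'joints': array([ 0.103206  ,  0.72389947, -0.07346319,  1.37385821,  0.0618424 ,
        1.06635209, -1.58253987]), 'qd': array([ 0.17172755,  0.00436589, -0.29418951, -0.01241427,  0.22268074,
        0.02337799,  1.03230029]), 'tau': array([  -5.76535866, -126.35291576,    0.51851766,  -44.27863955,
         -2.17865378,    0.53484164,   -3.36231351]), 'tool_pos': array([ 0.70261407, -0.10375073,  0.19541902]), 'tool_rot': array([ 2.17659414, -2.24042524, -0.01732617]), 'contact_force': array([ -0.26810131,  -5.1436326 , -20.97321211]), 'wrist_torque': array([-1.21969596, -0.3733674 , -0.04788406]), 'gripper_width': 0.1516909011616555}Traceback (most recent call last):
  File "<string>", line 3, in <module>
    s=env.get_state();print(s);print(np.degrees(R.from_rotvec(s['tool_rot']).as_matrix()[:2,0]@[1,1j]), np.angle(R.from_rotvec(s['tool_rot']).as_matrix()[:2,0]@[1,1j],deg=True))
                                     ~~~~~~~~~~^^^^^^^^^^^^^^^^^^^^^^^^^^^^^^^^^^^^^^^^^^^^^^^^^^^^^^^
TypeError: ufunc 'degrees' not supported for the input types, and the inputs could not be safely coerced to any supported types according to the casting rule ''safe''
```

{"fn": "carry_out", "kwargs": {"motion": [[0,0,0,-0.12],[0,0,0,-0.24],[0,0,0,-0.36],[0,0,0,-0.48],[0,0,0,-0.6],[0,0,0,-0.72],[0,0,0,-0.84],[0,0,0,-0.95]]}}

```text
time: 4.15
tool_pos: [0.7032, -0.105, 0.1954]
tool_rot: [2.969, -0.992, -0.025]
contact_force: [7.6, -3.0, -10.3]
gripper_width: 0.154
```

{"fn": "carry_out", "kwargs": {"motion": [[0,0,0,-0.12],[0,0,0,-0.24],[0,0,0,-0.36],[0,0,0,-0.48],[0,0,0,-0.58],[0,0,0,-0.68],[0,0,0,-0.75],[0,0,0,-0.8]]}}

```text
time: 4.82
tool_pos: [0.7042, -0.1064, 0.1958]
tool_rot: [3.127, 0.245, -0.026]
contact_force: [7.7, 4.6, -7.8]
gripper_width: 0.152
```

```bash
cat >> h.py <<'E'
def st():
    s=env.get_state();M=R.from_rotvec(s["tool_rot"]).as_matrix()
    print(round(s["time"],2),"p",s["tool_pos"].round(4),"yaw",np.degrees(np.arctan2(M[1,0],M[0,0])).round(1),"tilt",np.degrees(np.arccos(-M[2,2])).round(2),"F",s["contact_force"].round(1),"Tq",s["wrist_torque"].round(2),"j7",s["joints"][6].round(2),"w",(s["gripper_width"]*85.4).round(1));return s
E
python3 -c "
from h import *
st()"
```

```text
Traceback (most recent call last):
  File "h.py", line 41, in st
    print(round(s["time"],2),"p",s["tool_pos"].round(4),"yaw",np.degrees(np.arctan2(M[1,0],M[0,0])).round(1),"tilt",np.degrees(np.arccos(-M[2,2])).round(2),"F",s["contact_force"].round(1),"Tq",s["wrist_torque"].round(2),"j7",s["joints"][6].round(2),"w",(s["gripper_width"]*85.4).round(1));return s
                                                                                                                                                                                                                                                             ^^^^^^^^^^^^^^^^^^^^^^^^^^^^^^^
AttributeError: 'float' object has no attribute 'round'
```

{"fn": "carry_out", "kwargs": {"motion": [[0,0,0,-0.05],[0,0,0,-0.1],[0,0,0,-0.15],[0,0,0,-0.15],[0,0,0,-0.15],[0,0,0,-0.15],[0,0,0,-0.15],[0,0,0,-0.15]]}}

```text
time: 5.48
tool_pos: [0.7044, -0.1065, 0.196]
tool_rot: [3.105, 0.47, -0.026]
contact_force: [1.7, 7.8, -3.1]
gripper_width: 0.153
```

```bash
sed -i 's/(s\["gripper_width"\]\*85.4).round(1)/round(s["gripper_width"]*85.4,1)/' h.py
python3 -c "
from h import *
st()"
```

```text
5.48 p [ 0.7044 -0.1065  0.196 ] yaw 17.2 tilt 0.95 F [ 1.7  7.8 -3.1] Tq [ 1.29 -0.63 -5.35] j7 0.09 w 13.0
```

{"fn": "carry_out", "kwargs": {"motion": [[0,0,0,0],[0,0,0,0],[0,0,0,0],[0,0,-10,0],[0,0,-25,0],[0,0,-40,0],[0,0,-60,0],[0,0,-75,0]], "hand": 45}}

```text
time: 6.15
tool_pos: [0.7058, -0.1062, 0.2736]
tool_rot: [3.104, 0.47, -0.024]
contact_force: [0.3, -1.0, -0.1]
gripper_width: 0.523
```

{"fn": "carry_out", "kwargs": {"motion": [[-8,-17,0,0.05],[-17,-35,5,0.1],[-26,-52,10,0.15],[-35,-70,20,0.2],[-43,-87,30,0.26],[-52,-105,40,0.26],[-60,-122,45,0.26],[-60,-122,45,0.26]], "hand": 28}}

```text
time: 6.82
tool_pos: [0.6097, -0.0045, 0.2299]
tool_rot: [3.138, 0.07, -0.024]
contact_force: [-0.9, 0.1, 0.6]
gripper_width: 0.328
```

```bash
python3 -c "
from h import *
s=st()
im=env.read_camera('wrist')[:,:,::-1];cv2.imwrite('pics/w2.png',im)
print(proj('wrist',[.611,-.008,.132],s))"
```

```text
6.82 p [ 0.6097 -0.0045  0.2299] yaw 2.6 tilt 0.91 F [-0.9  0.1  0.6] Tq [0.06 0.03 0.  ] j7 -0.31 w 28.0
[279.34920124 223.94174612]
```

View pics/w2.png

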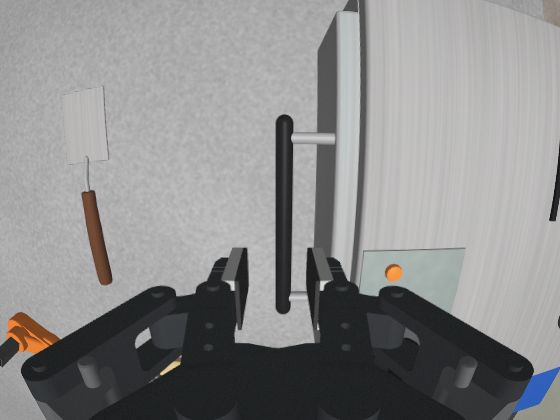

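The handle runs (285,117)–(282,312), between the jaws (235 and 320) and a touch right of their middle.

```bash
python3 -c "
from h import *
s=st();a=onz('wrist',285,119,.132,s);b=onz('wrist',282,309,.132,s);print(a,b,np.degrees(np.arctan2(a[1]-b[1],a[0]-b[0]))-90)
m=(a+b)/2;print(m,go([m[0],m[1],.140],np.radians(2.0)))
print(onz('wrist',361,100,.16,s),onz('wrist',361,240,.16,s))"
```

```text
6.87 p [ 0.6111 -0.0062  0.2305] yaw 2.5 tilt 0.85 F [ 0.5 -0.5  0.8] Tq [-0.08 -0.05 -0.04] j7 -0.31 w 28.2
[0.61297924 0.06390414 0.132     ] [ 0.61795416 -0.08093434  0.132     ] 1.9672218479056482
[ 0.6154667 -0.0085151  0.132    ] (array([ 5.5,  2.2, 90.5]), np.float64(0.00844399695837006), np.float64(-0.31))
[0.6574735  0.07814672 0.16      ] [ 0.66555179 -0.00960619  0.16      ]
```

{"fn": "carry_out", "kwargs": {"motion": [[2,1,10,0],[4,2,22,0],[4,2,36,0],[4,2,50,0],[4,2,65,0],[4,2,80,0],[4,2,90,0],[4,2,90,0]]}}

```text
time: 7.53
tool_pos: [0.6131, -0.009, 0.1378]
tool_rot: [3.137, 0.067, -0.028]
contact_force: [-0.3, 0.8, -0.7]
gripper_width: 0.328
```

{"fn": "carry_out", "kwargs": {"motion": [[0,0,0,0],[0,0,0,0],[0,0,0,0],[0,0,0,0],[0,0,0,0],[0,0,0,0],[0,0,0,0],[0,0,0,0]], "hand": 0}}

```text
time: 8.2
tool_pos: [0.6131, -0.0093, 0.1377]
tool_rot: [3.137, 0.067, -0.028]
contact_force: [3.6, -1.9, -15.0]
gripper_width: 0.114
```

```bash
python3 -c "
from h import *
s=st();print(s['joints'])"
```

```text
8.2 p [ 0.6131 -0.0093  0.1377] yaw 2.4 tilt 1.04 F [  3.6  -1.9 -15. ] Tq [-0.48 -0.82 -0.02] j7 -0.36 w 9.7
[ 0.23598984  0.68259791 -0.47725888  1.69264586  0.38772259  0.880578
 -0.36290454]
```

{"fn": "carry_out", "kwargs": {"motion": [[-5,0,0,0],[-15,0,0,0],[-28,0,0,0],[-41,0,0,0],[-54,0,0,0],[-67,0,0,0],[-80,0,0,0],[-92,0,0,0]]}}

```text
time: 8.87
tool_pos: [0.5194, -0.0132, 0.1379]
tool_rot: [3.137, 0.068, -0.032]
contact_force: [8.6, 1.1, -49.8]
gripper_width: 0.113
```

```bash
python3 -c "
from h import *
s=st();print(s['joints'])"
```

```text
8.87 p [ 0.5194 -0.0132  0.1379] yaw 2.5 tilt 1.18 F [  8.6   1.1 -49.8] Tq [ 0.17 -1.85 -0.07] j7 -0.4 w 9.6
[ 0.27682898  0.56180322 -0.49586297  1.93927257  0.38016309  0.75485137
 -0.39810938]
```

{"fn": "carry_out", "kwargs": {"motion": [[-8,0,0,0],[-20,0,0.5,0],[-33,0,0.7,0],[-46,0,1,0],[-59,0,1.2,0],[-72,0,1.5,0],[-80,0,1.7,0],[-85,0,1.7,0]]}}

```text
time: 9.53
tool_pos: [0.4378, -0.0163, 0.1391]
tool_rot: [3.139, 0.068, -0.018]
contact_force: [45.5, -2.7, -42.3]
gripper_width: 0.114
```

```bash
python3 -c "
from h import *
s=st();print(s['joints'])"
```

```text
9.53 p [ 0.4378 -0.0163  0.1391] yaw 2.5 tilt 0.67 F [ 45.5  -2.7 -42.3] Tq [-0.75 -9.83 -0.06] j7 -0.42 w 9.7
[ 0.31036946  0.45365466 -0.51564185  2.14519067  0.37084711  0.64061266
 -0.42225704]
```

{"fn": "carry_out", "kwargs": {"motion": [[0,0,0,0],[0,0,0,0],[0,0,0,0],[0,0,0,0],[0,0,-15,0],[0,0,-35,0],[0,0,-60,0],[0,0,-90,0]], "hand": 28}}

```text
time: 10.2
tool_pos: [0.438, -0.0158, 0.2295]
tool_rot: [3.139, 0.069, -0.022]
contact_force: [-0.1, -0.1, 0.3]
gripper_width: 0.325
```

{"fn": "carry_out", "kwargs": {"motion": [[0,0,-30,0],[20,-10,-60,0],[40,-20,-90,0],[60,-30,-110,0],[80,-35,-120,0],[95,-35,-120,0],[95,-35,-120,0],[95,-35,-120,0]], "hand": 85}}

```text
time: 10.87
tool_pos: [0.5329, 0.0239, 0.3477]
tool_rot: [3.14, 0.07, -0.024]
contact_force: [-0.4, 1.0, -0.1]
gripper_width: 0.997
```

```bash
python3 -c "
from h import *
s=st()
im=env.read_camera('wrist')[:,:,::-1];cv2.imwrite('pics/w3.png',im);s=st()
cv2.imwrite('pics/top3.png',env.read_camera('top')[:,:,::-1])
cv2.imwrite('pics/side3.png',env.read_camera('side')[:,:,::-1])"
```

```text
10.87 p [0.5329 0.0239 0.3477] yaw 2.6 tilt 0.86 F [-0.4  1.  -0.1] Tq [0.   0.04 0.03] j7 -0.31 w 85.1
10.92 p [0.5325 0.0237 0.3477] yaw 2.5 tilt 0.87 F [-0.1 -0.1 -0. ] Tq [ 0.06 -0.05  0.02] j7 -0.31 w 84.8
```

View pics/w3.png

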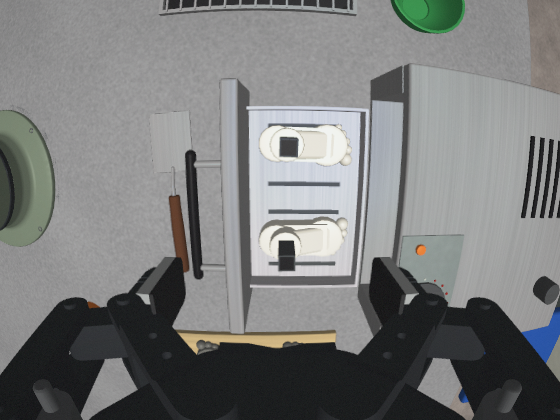

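Drawer is open; two dry casts stand in it with toes to +x: tube tops at about (288,147) and (287,263). Panel, walls and floor are clear, with free slots visible.

```bash
cat >> h.py <<'E'
def dark(im,box,thr=70):
    """dark blobs in box (u0,v0,u1,v1): centre, minAreaRect"""
    u0,v0,u1,v1=box;g=cv2.cvtColor(np.ascontiguousarray(im[v0:v1,u0:u1]),cv2.COLOR_BGR2GRAY)
    c,_=cv2.findContours((g<thr).astype(np.uint8),cv2.RETR_EXTERNAL,cv2.CHAIN_APPROX_NONE)
    for k in c:
        if cv2.contourArea(k)>20:
            q=cv2.approxPolyDP(k,2.5,True)[:,0]+[u0,v0];r=cv2.minAreaRect(k);print("blob",np.round(np.add(r[0],[u0,v0]),1),np.round(r[1],1),round(r[2],1),q.tolist())
E
python3 - <<'E'
from h import *
s=env.get_state();w=cv2.imread("pics/w3.png");sd=cv2.imread("pics/side3.png")
dark(w,(262,130,320,170));dark(w,(262,220,320,280))
p=onz("wrist",288,146,.13,s);q=onz("wrist",287,262,.13,s);print(p,q)
for a in(p,q):
    u,v=proj("side",a).astype(int);print(u,v);dark(sd,(u-15,v-12,u+15,v+25),60)
for n,z,pts in(("floor",.028,[(251,113),(357,114),(251,278),(353,281)]),("wall",.058,[(249,108),(369,111),(249,285),(357,287)]),("paneltop",.14,[(238,80),(241,330),(222,80)])):
    for u,v in pts:print(n,onz("wrist",u,v,z,s).round(4))
E
```

```text
blob [288.5 147. ] [14. 15.] 90.0 [[282, 140], [281, 154], [295, 154], [296, 140]]
blob [286. 263.] [12. 14.] 90.0 [[280, 257], [280, 269], [293, 269], [293, 257]]
blob [286.5 248. ] [14. 15.] 90.0 [[279, 241], [279, 255], [294, 255], [293, 241]]
[0.53987325 0.0678949  0.13      ] [ 0.54568107 -0.06274625  0.13      ]
328 244
blob [327.6 248.7] [ 7.9 14.2] 18.4 [[327, 241], [323, 254], [329, 256], [332, 243]]
281 227
blob [281.1 232. ] [ 8.6 13.9] 8.1 [[279, 225], [277, 237], [283, 239], [286, 227]]
floor [0.4904 0.1045 0.028 ]
floor [0.6345 0.1119 0.028 ]
floor [ 0.4967 -0.138   0.028 ]
floor [ 0.6541 -0.1371  0.028 ]
wall [0.4904 0.1098 0.058 ]
wall [0.6433 0.1158 0.058 ]
wall [ 0.4963 -0.1341  0.058 ]
wall [ 0.6533 -0.1316  0.058 ]
paneltop [0.4862 0.1344 0.14  ]
paneltop [ 0.4938 -0.1551  0.14  ]
paneltop [0.4698 0.1343 0.14  ]
```

{"fn": "carry_out", "kwargs": {"motion": [[3,-10,15,-0.12],[6,-20,30,-0.24],[9,-30,45,-0.36],[9,-44,60,-0.48],[9,-44,75,-0.6],[9,-44,90,-0.72],[9,-44,90,-0.84],[9,-44,90,-0.96]], "hand": 60}}

```text
time: 11.68
tool_pos: [0.5372, 0.0673, 0.2571]
tool_rot: [-2.745, -1.518, 0.024]
contact_force: [0.2, -0.6, 1.0]
gripper_width: 0.7
```

{"fn": "carry_out", "kwargs": {"motion": [[0,0,0,-0.12],[0,0,0,-0.24],[0,0,0,-0.36],[0,0,0,-0.48],[0,0,0,-0.58],[0,0,0,-0.61],[0,0,0,-0.61],[0,0,0,-0.61]]}}

```text
time: 12.35
tool_pos: [0.5369, 0.067, 0.2572]
tool_rot: [-2.161, -2.267, 0.021]
contact_force: [-0.4, 0.0, 0.3]
gripper_width: 0.704
```

```bash
python3 -c "
from h import *
s=st()
im=env.read_camera('wrist')[:,:,::-1];cv2.imwrite('pics/w4.png',im)
u,v=proj('wrist',[.54,.068,.13],s).astype(int);print(u,v);dark(im,(u-40,v-45,u+40,v+45))
print(go([.54,.068,.113],np.radians(92)))
"
```

```text
12.35 p [0.5369 0.067  0.2572] yaw 92.7 tilt 0.93 F [-0.4  0.   0.3] Tq [ 0.02 -0.05  0.04] j7 0.94 w 60.1
277 213
blob [276.2 214.5] [18.7 18.2] 3.6 [[270, 205], [267, 223], [285, 224], [286, 208], [280, 206], [278, 211], [274, 206], [274, 213], [269, 210]]
blob [277. 197.] [10. 22.] 90.0 [[267, 192], [266, 201], [288, 202], [286, 192]]
(array([  1.1,   5.4, 144.1]), np.float64(0.012566584146060267), np.float64(0.94))
```

View pics/w4.png

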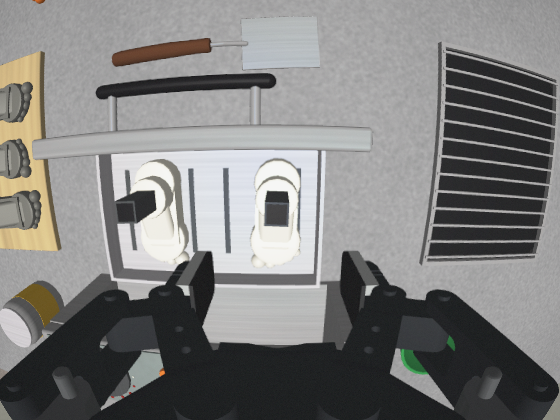

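The tube top is at (277,214), matching the prediction (277,213), centred between the jaws. Going down.

{"fn": "carry_out", "kwargs": {"motion": [[1,3,25,0],[1,5,50,0],[1,5,75,0],[1,5,100,0],[1,5,120,0],[1,5,135,0],[1,5,143,0],[1,5,143,0]]}}

```text
time: 13.07
tool_pos: [0.539, 0.0678, 0.113]
tool_rot: [-2.161, -2.265, 0.023]
contact_force: [-0.9, -0.3, 0.6]
gripper_width: 0.702
```

{"fn": "carry_out", "kwargs": {"motion": [[0,0,0,0],[0,0,0,0],[0,0,0,0],[0,0,0,0],[0,0,0,0],[0,0,0,0],[0,0,0,0],[0,0,0,0]], "hand": 0}}

```text
time: 13.73
tool_pos: [0.5394, 0.0678, 0.1139]
tool_rot: [-2.162, -2.266, 0.022]
contact_force: [-1.2, -1.0, 8.2]
gripper_width: 0.225
```

{"fn": "carry_out", "kwargs": {"motion": [[0,0,-5,0],[0,0,-15,0],[0,0,-35,0],[0,0,-60,0],[0,0,-90,0],[0,0,-120,0],[0,0,-140,0],[0,0,-150,0]]}}

```text
time: 14.4
tool_pos: [0.5424, 0.0688, 0.2672]
tool_rot: [-2.164, -2.268, 0.018]
contact_force: [0.5, -0.1, -3.7]
gripper_width: 0.229
```

```bash
python3 -c "
from h import *
s=st();print(s['joints'])
print(go([.45,.43,.25],np.radians(92)))
im=env.read_camera('wrist')[:,:,::-1];cv2.imwrite('pics/w5.png',im)
t=env.read_camera('top')[:,:,::-1];cv2.imwrite('pics/top5.png',t)
"
```

```text
14.4 p [0.5424 0.0688 0.2672] yaw 92.7 tilt 0.78 F [ 0.5 -0.1 -3.7] Tq [ 0.1  -0.07  0.  ] j7 0.95 w 19.6
[ 0.4394891   0.53439953 -0.95693017  1.74467104  0.47522677  1.12997425
  0.95028075]
(array([365.2, -75.1,  17.2]), np.float64(0.011927288636983446), np.float64(0.95))
```

{"fn": "carry_out", "kwargs": {"motion": [[35,-5,0,0],[75,-15,0,0],[115,-25,0,0],[155,-35,0,0],[195,-45,0,0],[235,-55,0,0],[270,-60,0,0],[300,-66,0,0]]}}

```text
time: 15.17
tool_pos: [0.4609, 0.3672, 0.2639]
tool_rot: [-2.162, -2.268, 0.022]
contact_force: [0.3, -0.6, -2.7]
gripper_width: 0.219
```

```bash
python3 - <<'E'
from h import *
s=st();print(s['joints'])
print(go([.4585,.429,.103],np.radians(92)))
o=dict(tool_pos=np.array([.5369,.067,.2572]),tool_rot=np.array([-2.161,-2.267,.021]))
for u,v in((441,43),(425,262),(536,259)):print(onz("wrist",u,v,.016,o).round(4))
for a,b in [((108,258),(487,262)),((108,177),(464,351)),((170,257),(415,235)),((169,176),(386,322))]:
    print(onz("top",*a,.016).round(4),onz("side",*b,.016).round(4))
im=env.read_camera('wrist')[:,:,::-1];cv2.imwrite('pics/w6.png',im)
E
```

```text
15.17 p [0.4609 0.3672 0.2639] yaw 92.8 tilt 0.93 F [ 0.3 -0.6 -2.7] Tq [ 0.03 -0.06  0.03] j7 0.41 w 18.7
[-0.14971139  0.60824723 -0.93837135  1.63731994  0.51043344  1.17812351
  0.40988199]
(array([ 62.5,   3.1, 160.6]), np.float64(0.013085332454064291), np.float64(0.41))
[0.346  0.2581 0.016 ]
[0.6262 0.2662 0.016 ]
[0.6248 0.4806 0.016 ]
[0.343  0.4664 0.016 ] [0.356  0.4749 0.016 ]
[0.621  0.4734 0.016 ] [0.6227 0.4788 0.016 ]
[0.346  0.2552 0.016 ] [0.3571 0.2695 0.016 ]
[0.624  0.2628 0.016 ] [0.6317 0.2747 0.016 ]
```

View pics/w6.png

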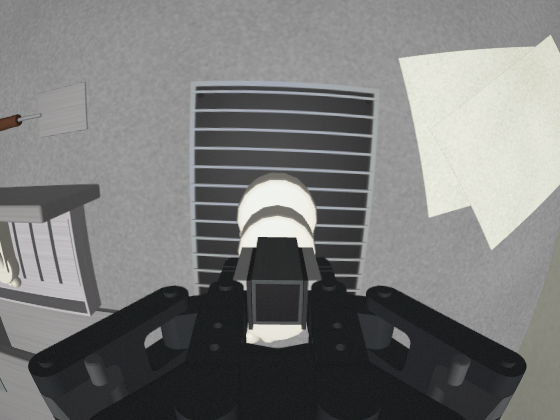

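Rack in full view, spanning (192,85)–(378,95) downward and empty; the cast is upright in the grip. Placing it on the rack's far half.

{"fn": "carry_out", "kwargs": {"motion": [[20,2,0,0],[40,4,10,0],[55,6,40,0],[55,6,75,0],[55,6,110,0],[55,6,135,0],[55,6,150,0],[55,6,158,0]]}}

```text
time: 15.88
tool_pos: [0.4575, 0.4267, 0.1032]
tool_rot: [-2.153, -2.271, 0.025]
contact_force: [0.1, -0.0, -2.2]
gripper_width: 0.223
```

```bash
python3 - <<'E'
from h import *
s=st()
E
```

```text
15.88 p [0.4575 0.4267 0.1032] yaw 93.1 tilt 1.15 F [ 0.1 -0.  -2.2] Tq [-0.03 -0.02  0.03] j7 0.23 w 19.1
```

{"fn": "carry_out", "kwargs": {"motion": [[0,0,1,0],[0,0,1,0],[0,0,1,0],[0,0,1,0],[0,0,1,0],[0,0,1,0],[0,0,1,0],[0,0,1,0]]}}

```text
time: 16.55
tool_pos: [0.4576, 0.4267, 0.1023]
tool_rot: [-2.153, -2.271, 0.025]
contact_force: [0.2, 0.0, -3.4]
gripper_width: 0.227
```

{"fn": "carry_out", "kwargs": {"motion": [[0,0,0,0],[0,0,0,0],[0,0,0,0],[0,0,0,0],[0,0,-10,0],[0,0,-30,0],[0,0,-60,0],[0,0,-95,0]], "hand": 60}}

```text
time: 17.22
tool_pos: [0.4588, 0.4266, 0.1981]
tool_rot: [-2.152, -2.271, 0.028]
contact_force: [0.4, 0.3, -0.3]
gripper_width: 0.705
```

```bash
python3 - <<'E'
from h import *
s=st()
print(go([.545,-.062,.27],np.radians(94)))
E
```

```text
17.22 p [0.4588 0.4266 0.1981] yaw 93.1 tilt 1.25 F [ 0.4  0.3 -0.3] Tq [-0.05 -0.08 -0.03] j7 0.31 w 60.2
(array([-492.7,   58.1,  -71.6]), np.float64(-0.015754696840273974), np.float64(0.31))
```

{"fn": "carry_out", "kwargs": {"motion": [[-20,4,-25,0],[-50,8,-50,0],[-85,12,-72,0],[-122,15,-72,0],[-160,20,-72,0],[-200,24,-72,0],[-238,28,-72,0],[-260,30,-72,0]]}}

```text
time: 17.88
tool_pos: [0.505, 0.1647, 0.2708]
tool_rot: [-2.156, -2.269, 0.029]
contact_force: [0.5, 0.2, -0.2]
gripper_width: 0.702
```

{"fn": "carry_out", "kwargs": {"motion": [[-35,4,0,0],[-72,8,0,0],[-110,12,0,0],[-148,17,0,0],[-186,22,0,0],[-215,26,0,0],[-233,28,0,0],[-233,28,0,0]]}}

```text
time: 18.55
tool_pos: [0.5451, -0.0709, 0.2716]
tool_rot: [-2.163, -2.264, 0.031]
contact_force: [-0.6, -0.5, -0.1]
gripper_width: 0.701
```

```bash
cat >> h.py <<'E'
def look(guess,zt,name):
    """picture from the wrist; dark blobs near the guessed tube top"""
    s=st();im=np.ascontiguousarray(env.read_camera('wrist')[:,:,::-1]);cv2.imwrite(f'pics/{name}.png',im)
    u,v=proj('wrist',[*guess,zt],s).astype(int);print("expect",u,v);dark(im,(u-45,v-45,u+45,v+45));return s
E
python3 - <<'E'
from h import *
look([.5457,-.0627],.13,"w7");print(go([.5457,-.0627,.113],np.radians(94)))
E
```

```text
18.55 p [ 0.5451 -0.0709  0.2716] yaw 92.6 tilt 1.27 F [-0.6 -0.5 -0.1] Tq [ 0.03 -0.03  0.05] j7 1.21 w 59.9
expect 286 207
blob [286. 207.] [18. 18.] 90.0 [[277, 199], [277, 216], [295, 215], [294, 198]]
blob [285.5 191. ] [ 8. 21.] 90.0 [[276, 187], [275, 195], [296, 195], [294, 187]]
(array([  6.4,   4.5, 158.6]), np.float64(-0.02198291317738499), np.float64(1.2))
```

View pics/w7.png

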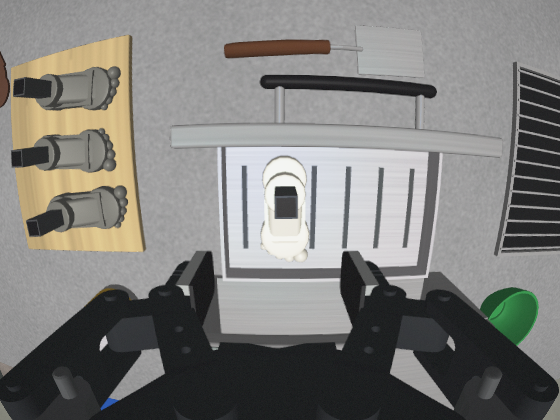

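Only one dry cast remains in the drawer; its tube top at (286,207) is exactly as predicted. Damp casts untouched. Grasping it.

{"fn": "carry_out", "kwargs": {"motion": [[3,2,25,0],[6,4,50,0],[6,4,80,0],[6,4,110,0],[6,4,132,0],[6,4,148,0],[6,4,157,0],[6,4,157,0]]}}

```text
time: 19.27
tool_pos: [0.5447, -0.0621, 0.1138]
tool_rot: [-2.157, -2.266, 0.031]
contact_force: [-1.6, -0.8, -0.7]
gripper_width: 0.701
```

{"fn": "carry_out", "kwargs": {"motion": [[0,0,0,0],[0,0,0,0],[0,0,0,0],[0,0,0,0],[0,0,0,0],[0,0,0,0],[0,0,0,0],[0,0,0,0]], "hand": 0}}

```text
time: 19.93
tool_pos: [0.5451, -0.0622, 0.1147]
tool_rot: [-2.159, -2.267, 0.03]
contact_force: [-0.8, 0.2, 8.4]
gripper_width: 0.221
```

{"fn": "carry_out", "kwargs": {"motion": [[0,0,-5,0],[0,0,-15,0],[0,0,-35,0],[0,0,-60,0],[0,0,-90,0],[0,0,-120,0],[0,0,-140,0],[0,0,-150,0]]}}

```text
time: 20.6
tool_pos: [0.5489, -0.061, 0.2681]
tool_rot: [-2.16, -2.269, 0.027]
contact_force: [-0.0, -0.4, -2.9]
gripper_width: 0.23
```

```bash
python3 - <<'E'
from h import *
s=st()
print(go([.4615,.315,.262],np.radians(92)))
E
```

```text
20.6 p [ 0.5489 -0.061   0.2681] yaw 92.8 tilt 1.09 F [-0.  -0.4 -2.9] Tq [ 0.04 -0.06  0.02] j7 1.19 w 19.7
(array([379.9, -68.8,   5.2]), np.float64(0.014017317351960212), np.float64(1.19))
```

{"fn": "carry_out", "kwargs": {"motion": [[25,-5,0,0],[60,-10,0,0],[100,-18,0,0],[140,-25,0,0],[180,-32,0,0],[220,-40,0,0],[255,-46,0,0],[280,-50,0,0]]}}

```text
time: 21.27
tool_pos: [0.4836, 0.2193, 0.2676]
tool_rot: [-2.157, -2.271, 0.026]
contact_force: [0.6, -1.2, -3.0]
gripper_width: 0.225
```

{"fn": "carry_out", "kwargs": {"motion": [[30,-6,0,0],[60,-12,0,0],[85,-18,5,0],[100,-19,15,0],[100,-19,30,0],[100,-19,50,0],[100,-19,70,0],[100,-19,80,0]]}}

```text
time: 21.93
tool_pos: [0.4571, 0.317, 0.1853]
tool_rot: [-2.156, -2.271, 0.03]
contact_force: [-0.6, -0.6, -3.8]
gripper_width: 0.225
```

```bash
python3 - <<'E'
from h import *
s=st()
print(go([.4615,.315,.104],np.radians(92)))
E
```

```text
21.93 p [0.4571 0.317  0.1853] yaw 93.0 tilt 1.25 F [-0.6 -0.6 -3.8] Tq [-0.01 -0.01  0.02] j7 0.4 w 19.2
(array([-1.7,  5.9, 81.2]), np.float64(0.01717243333084051), np.float64(0.4))
```

{"fn": "carry_out", "kwargs": {"motion": [[0,2,15,0],[0,5,35,0],[0,5,52,0],[0,5,66,0],[0,5,75,0],[0,5,80,0],[0,5,82,0],[0,5,82,0]]}}

```text
time: 22.6
tool_pos: [0.4605, 0.3168, 0.1034]
tool_rot: [-2.156, -2.272, 0.03]
contact_force: [-0.1, -0.2, -1.5]
gripper_width: 0.224
```

{"fn": "carry_out", "kwargs": {"motion": [[0,0,0.5,0],[0,0,0.5,0],[0,0,0.5,0],[0,0,0.5,0],[0,0,0.5,0],[0,0,0.5,0],[0,0,0.5,0],[0,0,0.5,0]]}}

```text
time: 23.27
tool_pos: [0.4605, 0.3168, 0.1029]
tool_rot: [-2.156, -2.272, 0.03]
contact_force: [0.1, -0.2, -3.0]
gripper_width: 0.223
```

{"fn": "carry_out", "kwargs": {"motion": [[0,0,0,0],[0,0,0,0],[0,0,0,0],[0,0,0,0],[0,0,-10,0],[0,0,-30,0],[0,0,-60,0],[0,0,-95,0]], "hand": 60}}

```text
time: 23.93
tool_pos: [0.4618, 0.3172, 0.1988]
tool_rot: [-2.155, -2.272, 0.033]
contact_force: [1.1, -0.6, 0.9]
gripper_width: 0.704
```

```bash
python3 - <<'E'
from h import *
s=st()
print(go([.426,-.358,.25],np.radians(1)))
print(go([.582,-.348,.25],np.radians(1)))
E
```

```text
23.93 p [0.4618 0.3172 0.1988] yaw 93.0 tilt 1.35 F [ 1.1 -0.6  0.9] Tq [-0.02 -0.09  0.  ] j7 0.42 w 60.1
(array([-672.7,  -72.5,  -45. ]), np.float64(-1.5353221790591203), np.float64(0.42))
(array([-671. ,   83.8,  -48.5]), np.float64(-1.5353221790591203), np.float64(0.42))
```

{"fn": "carry_out", "kwargs": {"motion": [[-25,0,-30,0],[-60,8,-60,0],[-97,14,-72,0],[-137,20,-72,0],[-177,26,-72,0],[-217,32,-72,0],[-257,38,-72,0],[-295,42,-72,0]]}}

```text
time: 24.6
tool_pos: [0.521, 0.0231, 0.2727]
tool_rot: [-2.155, -2.272, 0.033]
contact_force: [1.3, -0.5, -0.3]
gripper_width: 0.702
```

{"fn": "carry_out", "kwargs": {"motion": [[-38,4,0,0.1],[-77,8,0,0.2],[-116,13,0,0.32],[-155,18,0,0.44],[-194,23,0,0.56],[-233,28,0,0.68],[-272,33,0,0.8],[-311,38,0,0.92]]}}

```text
time: 25.27
tool_pos: [0.5752, -0.2873, 0.2752]
tool_rot: [2.951, 1.073, -0.035]
contact_force: [-0.0, 0.7, -0.4]
gripper_width: 0.703
```

```bash
python3 - <<'E'
from h import *
s=st()
print(go([.582,-.35,.25],np.radians(1)))
E
```

```text
25.27 p [ 0.5752 -0.2873  0.2752] yaw 40.0 tilt 1.29 F [-0.   0.7 -0.4] Tq [ 0.08 -0.07 -0.  ] j7 0.75 w 60.1
(array([-34.5,  52.6,  25.6]), np.float64(0.6803102381822335), np.float64(0.75))
```

{"fn": "carry_out", "kwargs": {"motion": [[-7,12,0,0.12],[-15,24,0,0.24],[-23,36,0,0.36],[-34,53,5,0.48],[-34,53,10,0.6],[-34,53,15,0.68],[-34,53,15,0.68],[-34,53,15,0.68]]}}

```text
time: 25.93
tool_pos: [0.583, -0.3494, 0.2611]
tool_rot: [3.133, 0.033, -0.032]
contact_force: [0.3, 0.5, 0.1]
gripper_width: 0.706
```

```bash
python3 - <<'E'
from h import *
look([.582,-.348],.114,"w8");print(go([.582,-.348,.097],np.radians(1)))
E
```

```text
25.93 p [ 0.583  -0.3494  0.2611] yaw 1.2 tilt 1.27 F [0.3 0.5 0.1] Tq [ 0.03  0.04 -0.01] j7 0.23 w 60.3
expect 278 200
blob [283.1 200.5] [18.3 18.2] 85.9 [[291, 191], [274, 192], [275, 210], [292, 209]]
blob [282.5 184.5] [ 9. 21.] 90.0 [[273, 181], [272, 189], [293, 188], [292, 180]]
(array([  2.3,  -2.8, 164.3]), np.float64(0.0041756573053137735), np.float64(0.23))
```

View pics/w8.png

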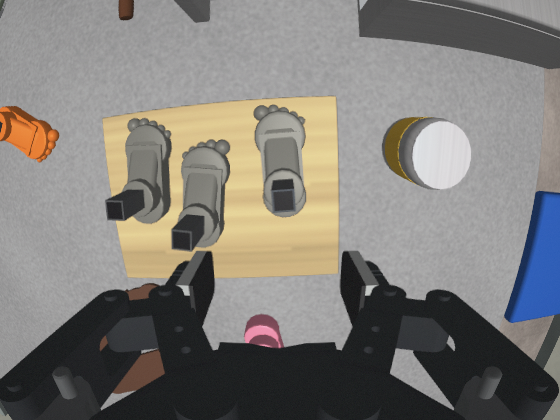

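A's tube top is at (283,200), 5 px right of expected, so I shift 4 mm. The middle cast B has been knocked: its tube is now at (182,233), closer to C; I'll re-measure it later.

{"fn": "carry_out", "kwargs": {"motion": [[3,-2,25,0],[6,-3,50,0],[6,-3,80,0],[6,-3,110,0],[6,-3,135,0],[6,-3,153,0],[6,-3,163,0],[6,-3,163,0]]}}

```text
time: 26.65
tool_pos: [0.5851, -0.3472, 0.0967]
tool_rot: [3.135, 0.037, -0.035]
contact_force: [0.1, -0.0, 0.4]
gripper_width: 0.7
```

{"fn": "carry_out", "kwargs": {"motion": [[0,0,0,0],[0,0,0,0],[0,0,0,0],[0,0,0,0],[0,0,0,0],[0,0,0,0],[0,0,0,0],[0,0,0,0]], "hand": 0}}

```text
time: 27.32
tool_pos: [0.586, -0.3474, 0.0984]
tool_rot: [3.134, 0.037, -0.031]
contact_force: [-1.1, 1.2, 7.3]
gripper_width: 0.23
```

{"fn": "carry_out", "kwargs": {"motion": [[0,0,-5,0],[0,0,-15,0],[0,0,-35,0],[0,0,-65,0],[0,0,-95,0],[0,0,-125,0],[0,0,-150,0],[0,0,-170,0]]}}

```text
time: 27.98
tool_pos: [0.5896, -0.346, 0.272]
tool_rot: [3.132, 0.038, -0.028]
contact_force: [0.6, -0.7, -4.1]
gripper_width: 0.228
```

```bash
python3 - <<'E'
from h import *
s=st()
print(go([.5405,.061,.262],np.radians(-88)))
E
```

```text
27.98 p [ 0.5896 -0.346   0.272 ] yaw 1.4 tilt 1.13 F [ 0.6 -0.7 -4.1] Tq [ 0.01 -0.05 -0.  ] j7 0.23 w 19.5
(array([ -39.1, -408.2,    7.2]), np.float64(1.5599211255890242), np.float64(0.23))
```

{"fn": "carry_out", "kwargs": {"motion": [[-15,-20,0,0.05],[-30,-50,0,0.12],[-39,-88,0,0.24],[-39,-128,0,0.36],[-39,-168,0,0.48],[-39,-208,0,0.6],[-39,-245,0,0.72],[-39,-275,0,0.84]]}}

```text
time: 28.65
tool_pos: [0.5436, -0.0691, 0.2716]
tool_rot: [2.868, -1.247, -0.018]
contact_force: [1.0, -0.1, -4.9]
gripper_width: 0.231
```

```bash
python3 - <<'E'
from h import *
s=st()
print(go([.5405,.061,.262],np.radians(-88)))
E
```

```text
28.65 p [ 0.5436 -0.0691  0.2716] yaw -47.0 tilt 1.06 F [ 1.  -0.1 -4.9] Tq [-0.01 -0.05  0.01] j7 -0.98 w 19.7
(array([-97.2, -86.7,   8.5]), np.float64(0.7157273617338271), np.float64(-0.98))
```

{"fn": "carry_out", "kwargs": {"motion": [[-15,-14,0,0.12],[-35,-30,0,0.24],[-58,-50,0,0.36],[-80,-70,0,0.48],[-97,-87,0,0.6],[-97,-87,5,0.7],[-97,-87,10,0.715],[-97,-87,10,0.715]]}}

```text
time: 29.32
tool_pos: [0.5404, 0.0608, 0.2603]
tool_rot: [2.25, -2.166, -0.009]
contact_force: [1.0, -1.0, -2.9]
gripper_width: 0.229
```

```bash
python3 - <<'E'
from h import *
s=st()
print(go([.5405,.061,.116],np.radians(-88)))
im=env.read_camera('wrist')[:,:,::-1];cv2.imwrite('pics/w9.png',im)
for p in ([.491,.109,.058],[.4995,-.138,.058],[.643,.113,.058],[.653,-.13,.058]):print(proj('wrist',p,s).round())
E
```

```text
29.32 p [0.5404 0.0608 0.2603] yaw -87.8 tilt 1.11 F [ 1.  -1.  -2.9] Tq [-0.04  0.    0.02] j7 -1.88 w 19.6
(array([ -1.5,  -2.7, 144.3]), np.float64(0.002973547136704724), np.float64(-1.88))
[229. 231.]
[444. 230.]
[227.  85.]
[454.  96.]
```

View pics/w9.png

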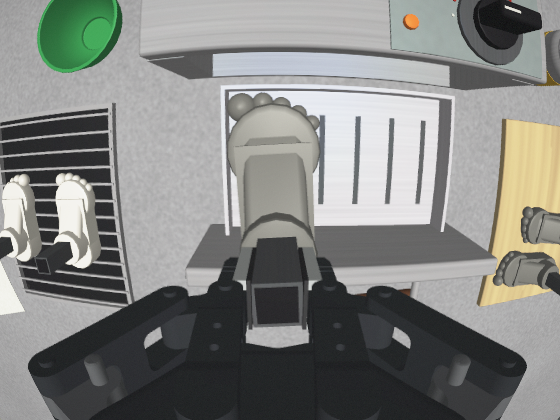

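Drawer walls match the computed ones (left wall at u≈228, toe wall at v≈88). Both dry casts stand on the rack, and the foot is over its slot. Lowering.

{"fn": "carry_out", "kwargs": {"motion": [[-1,0,20,0],[-1,0,45,0],[-1,0,72,0],[-1,0,98,0],[-1,0,120,0],[-1,0,135,0],[-1,0,143,0],[-1,0,144,0]]}}

```text
time: 30.03
tool_pos: [0.5377, 0.0591, 0.1157]
tool_rot: [2.25, -2.164, -0.011]
contact_force: [0.4, -0.7, -3.5]
gripper_width: 0.232
```

{"fn": "carry_out", "kwargs": {"motion": [[0,0,0.5,0],[0,0,1,0],[0,0,1,0],[0,0,1,0],[0,0,1,0],[0,0,1,0],[0,0,1,0],[0,0,1,0]]}}

```text
time: 30.7
tool_pos: [0.5377, 0.0591, 0.1151]
tool_rot: [2.251, -2.164, -0.01]
contact_force: [-4.2, -1.8, 3.5]
gripper_width: 0.229
```

```bash
python3 - <<'E'
from h import *
s=st()
E
```

```text
30.7 p [0.5377 0.0591 0.1151] yaw -87.7 tilt 1.19 F [-4.2 -1.8  3.5] Tq [-0.07  0.41  0.05] j7 -1.96 w 19.5
```

{"fn": "carry_out", "kwargs": {"motion": [[0,0,0,0],[0,0,0,0],[0,0,0,0],[0,0,0,0],[0,0,-10,0],[0,0,-35,0],[0,0,-70,0],[0,0,-105,0]], "hand": 55}}

```text
time: 31.37
tool_pos: [0.5391, 0.0602, 0.2217]
tool_rot: [2.25, -2.163, -0.012]
contact_force: [1.6, -0.5, 1.1]
gripper_width: 0.643
```

```bash
python3 - <<'E'
from h import *
s=st()
o=dict(tool_pos=np.array([.583,-.3494,.2611]),tool_rot=np.array([3.133,.033,-.032]))
w=cv2.imread("pics/w8.png");dark(w,(95,170,160,230));dark(w,(160,200,215,260))
for u,v in((115,209),(181,239),(148,213),(200,234)):print(onz("wrist",u,v,.114,o).round(4))
# cast axes from toe/heel points on top of foot
for n,a,b in(("B",(205,165),(199,228)),("C",(147,145),(152,200))):
    p=onz("wrist",*a,.04,o);q=onz("wrist",*b,.06,o);print(n,np.degrees(np.arctan2(*(p-q)[1::-1])))
B=onz("wrist",181,239,.114,o);print(go([B[0],B[1],.26],np.radians(1)))
E
```

```text
31.37 p [0.5391 0.0602 0.2217] yaw -87.7 tilt 1.25 F [ 1.6 -0.5  1.1] Tq [-0.01 -0.08 -0.04] j7 -1.9 w 54.9
blob [114.1 210. ] [17.6 14.6] 83.7 [[107, 202], [108, 217], [122, 218], [120, 203]]
blob [129.1 201.4] [25.9 33.8] 59.0 [[142, 190], [126, 190], [108, 199], [123, 201], [125, 219], [143, 207]]
blob [151.5 191.5] [33.2 16.6] 65.0 [[139, 179], [154, 193], [151, 210], [158, 202], [159, 188]]
blob [206.5 255.5] [7. 9.] 90.0 [[202, 259], [211, 259], [211, 253], [206, 252]]
blob [181. 240.] [16. 18.] 0.0 [[173, 231], [173, 247], [189, 249], [189, 233]]
blob [192.8 227.8] [29.  31.1] 45.0 [[203, 216], [186, 215], [173, 228], [192, 232], [192, 249], [203, 233]]
blob [203.9 209.5] [28.3  7.1] 32.0 [[190, 205], [203, 206], [214, 220], [214, 214], [205, 206]]
blob [166.3 207. ] [ 4.7 14.7] 8.7 [[169, 200], [165, 200], [163, 214]]
[ 0.4259 -0.3595  0.114 ]
[ 0.4922 -0.3863  0.114 ]
[ 0.4613 -0.3624  0.114 ]
[ 0.5108 -0.3806  0.114 ]
B 86.51300303735165
C 101.10054500536913
(array([444.6,  65.3, -33.2]), np.float64(-1.5483558670751294), np.float64(-1.9))
```

{"fn": "carry_out", "kwargs": {"motion": [[20,0,-25,0],[50,4,-45,0],[88,10,-45,-0.1],[127,18,-45,-0.22],[166,26,-45,-0.34],[205,34,-45,-0.46],[244,42,-45,-0.58],[283,50,-45,-0.7]], "hand": 50}}

```text
time: 32.03
tool_pos: [0.5029, -0.2135, 0.2709]
tool_rot: [2.837, -1.31, -0.021]
contact_force: [1.4, -0.3, -0.5]
gripper_width: 0.586
```

```bash
python3 - <<'E'
from h import *
s=st()
print(go([.492,-.386,.25],np.radians(-1)))
E
```

```text
32.03 p [ 0.5029 -0.2135  0.2709] yaw -49.6 tilt 1.22 F [ 1.4 -0.3 -0.5] Tq [ 0.05 -0.11 -0.02] j7 -0.73 w 50.0
(array([124.4, 119.7,  22.8]), np.float64(-0.8475700823153194), np.float64(-0.73))
```

{"fn": "carry_out", "kwargs": {"motion": [[25,24,0,-0.12],[52,50,0,-0.24],[78,75,0,-0.36],[105,100,0,-0.48],[124,120,3,-0.6],[124,120,6,-0.72],[124,120,10,-0.84],[124,120,10,-0.85]]}}

```text
time: 32.7
tool_pos: [0.4912, -0.3861, 0.2626]
tool_rot: [3.132, -0.015, -0.031]
contact_force: [0.2, -0.1, -1.0]
gripper_width: 0.584
```

```bash
python3 - <<'E'
from h import *
look([.492,-.386],.114,"w10");print(go([.492,-.386,.098],np.radians(-1)))
E
```

```text
32.7 p [ 0.4912 -0.3861  0.2626] yaw -0.6 tilt 1.23 F [ 0.2 -0.1 -1. ] Tq [0.04 0.01 0.02] j7 0.32 w 49.9
expect 280 201
blob [281.5 203. ] [18.2 18.5] 4.1 [[273, 194], [272, 211], [290, 212], [291, 196]]
blob [282.7 186.8] [21.3  9.7] 3.8 [[273, 182], [272, 191], [293, 192], [291, 183]]
(array([  3.7,  -1.3, 165. ]), np.float64(0.0020081050209710405), np.float64(0.32))
```

View pics/w10.png

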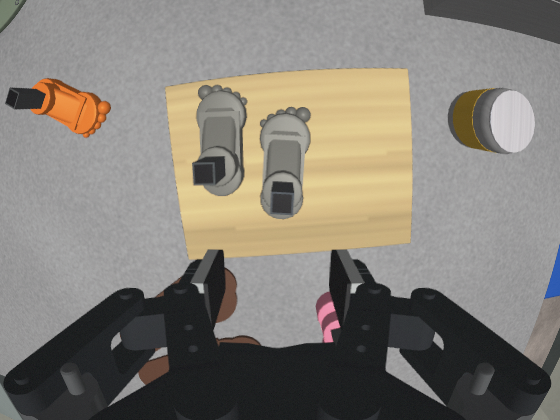

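B's tube top is at (281,203), turned about 4° in the picture; I add that turn and grasp.

{"fn": "carry_out", "kwargs": {"motion": [[3,0,25,0.06],[5,0,50,0.06],[5,0,80,0.06],[5,0,110,0.06],[5,0,135,0.06],[5,0,153,0.06],[5,0,164,0.06],[5,0,164,0.06]]}}

```text
time: 33.42
tool_pos: [0.4928, -0.3867, 0.0976]
tool_rot: [3.13, -0.122, -0.033]
contact_force: [0.0, -0.1, 0.7]
gripper_width: 0.584
```

{"fn": "carry_out", "kwargs": {"motion": [[0,0,0,0],[0,0,0,0],[0,0,0,0],[0,0,0,0],[0,0,0,0],[0,0,0,0],[0,0,0,0],[0,0,0,0]], "hand": 0}}

```text
time: 34.08
tool_pos: [0.4936, -0.387, 0.0992]
tool_rot: [3.129, -0.123, -0.03]
contact_force: [-1.0, 1.8, 8.3]
gripper_width: 0.225
```

{"fn": "carry_out", "kwargs": {"motion": [[0,0,-5,0],[0,0,-15,0],[0,0,-35,0],[0,0,-65,0],[0,0,-95,0],[0,0,-125,0],[0,0,-150,0],[0,0,-172,0]]}}

```text
time: 34.75
tool_pos: [0.4969, -0.3853, 0.2743]
tool_rot: [3.128, -0.123, -0.027]
contact_force: [0.5, -0.3, -4.3]
gripper_width: 0.223
```

```bash
python3 - <<'E'
from h import *
s=st()
print(go([.5425,-.0155,.262],np.radians(-88)))
E
```

```text
34.75 p [ 0.4969 -0.3853  0.2743] yaw -4.5 tilt 1.18 F [ 0.5 -0.3 -4.3] Tq [-0.   -0.07 -0.01] j7 0.26 w 19.1
(array([  16.6, -372.4,    7.7]), np.float64(1.4572981484348597), np.float64(0.26))
```

{"fn": "carry_out", "kwargs": {"motion": [[3,-20,0,0.08],[6,-55,0,0.2],[9,-93,0,0.32],[12,-132,0,0.44],[16,-170,0,0.56],[16,-205,0,0.68],[16,-235,0,0.8],[16,-255,0,0.9]]}}

```text
time: 35.42
tool_pos: [0.5329, -0.1288, 0.2723]
tool_rot: [2.756, -1.474, -0.016]
contact_force: [-0.4, 0.9, -5.0]
gripper_width: 0.23
```

```bash
python3 - <<'E'
from h import *
s=st()
print(go([.541,-.0155,.26],np.radians(-88)))
E
```

```text
35.42 p [ 0.5329 -0.1288  0.2723] yaw -56.3 tilt 1.11 F [-0.4  0.9 -5. ] Tq [-0.   -0.06 -0.01] j7 -1.01 w 19.6
(array([-89.7, -69.9,  11.1]), np.float64(0.5537401221971345), np.float64(-1.01))
```

{"fn": "carry_out", "kwargs": {"motion": [[-15,-12,0,0.1],[-38,-30,0,0.22],[-62,-48,0,0.34],[-80,-62,5,0.46],[-90,-70,12,0.555],[-90,-70,15,0.555],[-90,-70,15,0.555],[-90,-70,15,0.555]]}}

```text
time: 36.08
tool_pos: [0.5407, -0.0159, 0.2567]
tool_rot: [2.247, -2.169, -0.008]
contact_force: [-0.5, -0.8, -4.6]
gripper_width: 0.226
```

```bash
python3 - <<'E'
from h import *
s=look([.5377,.0591],.130,"w11")
print(go([.541,-.0155,.1165],np.radians(-88)))
E
```

```text
36.08 p [ 0.5407 -0.0159  0.2567] yaw -88.0 tilt 1.11 F [-0.5 -0.8 -4.6] Tq [-0.02  0.04 -0.  ] j7 -1.74 w 19.3
expect 183 207
blob [183.5 210.5] [19. 19.] 90.0 [[174, 202], [176, 220], [193, 220], [192, 201]]
blob [195.9 198.1] [31.9 30.1] 43.7 [[187, 187], [174, 198], [194, 198], [197, 220], [207, 206], [206, 187]]
(array([ -1.9,  -2.5, 140.2]), np.float64(-0.0007232020031744391), np.float64(-1.74))
```

{"fn": "carry_out", "kwargs": {"motion": [[-1,-1,20,0],[-2,-2,45,0],[-2,-2,72,0],[-2,-2,98,0],[-2,-2,118,0],[-2,-2,132,0],[-2,-2,139,0],[-2,-2,140,0]]}}

```text
time: 36.8
tool_pos: [0.5402, -0.0162, 0.1161]
tool_rot: [2.245, -2.17, -0.009]
contact_force: [-0.3, -1.0, -4.0]
gripper_width: 0.226
```

{"fn": "carry_out", "kwargs": {"motion": [[0,0,0.5,0],[0,0,1,0],[0,0,1,0],[0,0,1,0],[0,0,1,0],[0,0,1,0],[0,0,1,0],[0,0,1,0]]}}

```text
time: 37.47
tool_pos: [0.5403, -0.0163, 0.1155]
tool_rot: [2.245, -2.17, -0.009]
contact_force: [-3.9, -1.1, 7.4]
gripper_width: 0.226
```

```bash
python3 - <<'E'
from h import *
s=st()
E
```

```text
37.47 p [ 0.5403 -0.0163  0.1155] yaw -88.1 tilt 1.15 F [-3.9 -1.1  7.4] Tq [-0.16  0.46 -0.  ] j7 -1.81 w 19.3
```

{"fn": "carry_out", "kwargs": {"motion": [[0,0,0,0],[0,0,0,0],[0,0,0,0],[0,0,-5,0],[0,0,-25,0],[0,0,-60,0],[0,0,-98,0],[0,0,-135,0]], "hand": 50}}

```text
time: 38.13
tool_pos: [0.5422, -0.0148, 0.2524]
tool_rot: [2.245, -2.17, -0.009]
contact_force: [1.6, -0.5, -0.2]
gripper_width: 0.585
```

```bash
python3 - <<'E'
from h import *
s=st()
o=dict(tool_pos=np.array([.4912,-.3861,.2626]),tool_rot=np.array([3.132,-.015,-.031]))
C=onz("wrist",204,173,.114,o);print(C)
print(go([.427,-.36,.26],np.radians(3)))
E
```

```text
38.13 p [ 0.5422 -0.0148  0.2524] yaw -88.0 tilt 1.16 F [ 1.6 -0.5 -0.2] Tq [ 0.02 -0.1  -0.06] j7 -1.74 w 50.0
[ 0.42527111 -0.36031189  0.114     ]
(array([341.1, 127. ,  -2.2]), np.float64(1.5525795294591083), np.float64(-1.74))
```

{"fn": "carry_out", "kwargs": {"motion": [[20,8,-10,-0.05],[50,20,-10,-0.15],[86,34,-10,-0.27],[122,47,-10,-0.39],[158,60,-10,-0.51],[194,73,-10,-0.63],[228,86,-10,-0.75],[255,97,-10,-0.85]]}}

```text
time: 38.8
tool_pos: [0.4541, -0.2727, 0.2669]
tool_rot: [2.931, -1.086, -0.02]
contact_force: [0.1, -0.0, -0.4]
gripper_width: 0.587
```

```bash
python3 - <<'E'
from h import *
s=st()
print(go([.426,-.36,.26],np.radians(2)))
E
```

```text
38.8 p [ 0.4541 -0.2727  0.2669] yaw -40.7 tilt 1.16 F [ 0.1 -0.  -0.4] Tq [ 0.02 -0.05  0.03] j7 -0.44 w 50.1
(array([35.7, 84.4,  8.3]), np.float64(-0.744640526287037), np.float64(-0.44))
```

{"fn": "carry_out", "kwargs": {"motion": [[8,20,0,-0.12],[16,40,0,-0.24],[26,62,0,-0.36],[36,84,0,-0.48],[36,84,3,-0.6],[36,84,6,-0.72],[36,84,7,-0.745],[36,84,7,-0.745]]}}

```text
time: 39.47
tool_pos: [0.4264, -0.3599, 0.2613]
tool_rot: [3.132, 0.053, -0.028]
contact_force: [0.3, 0.4, 0.1]
gripper_width: 0.587
```

```bash
python3 - <<'E'
from h import *
look([.426,-.36],.114,"w12");print(go([.426,-.36,.098],np.radians(2)))
E
```

```text
39.47 p [ 0.4264 -0.3599  0.2613] yaw 1.9 tilt 1.15 F [0.3 0.4 0.1] Tq [ 0.07  0.   -0.02] j7 0.4 w 50.1
expect 278 201
blob [278.  202.5] [18. 19.] 0.0 [[270, 194], [269, 211], [287, 212], [287, 195]]
blob [278.5 186.5] [ 9. 21.] 90.0 [[268, 189], [289, 191], [288, 182], [270, 182]]
(array([  2.3,  -1.3, 163.5]), np.float64(-0.00308551455119499), np.float64(0.4))
```

C's tube top is at (278,202) where expected; grasping.

{"fn": "carry_out", "kwargs": {"motion": [[1,0,25,0.02],[3,0,50,0.02],[3,0,80,0.02],[3,0,110,0.02],[3,0,135,0.02],[3,0,153,0.02],[3,0,163,0.02],[3,0,163,0.02]]}}

```text
time: 40.18
tool_pos: [0.4264, -0.3606, 0.0971]
tool_rot: [3.133, 0.016, -0.03]
contact_force: [-0.5, 0.4, 0.4]
gripper_width: 0.583
```

{"fn": "carry_out", "kwargs": {"motion": [[0,0,0,0],[0,0,0,0],[0,0,0,0],[0,0,0,0],[0,0,0,0],[0,0,0,0],[0,0,0,0],[0,0,0,0]], "hand": 0}}

```text
time: 40.85
tool_pos: [0.4268, -0.361, 0.0983]
tool_rot: [3.132, 0.015, -0.028]
contact_force: [-2.2, 0.5, 7.8]
gripper_width: 0.223
```

{"fn": "carry_out", "kwargs": {"motion": [[0,0,-5,0],[0,0,-15,0],[0,0,-35,0],[0,0,-65,0],[0,0,-95,0],[0,0,-125,0],[0,0,-150,0],[0,0,-172,0]]}}

```text
time: 41.52
tool_pos: [0.4299, -0.3591, 0.2733]
tool_rot: [3.131, 0.015, -0.026]
contact_force: [-0.4, -0.9, -5.4]
gripper_width: 0.227
```

```bash
python3 - <<'E'
from h import *
s=st()
print(go([.5435,-.091,.262],np.radians(-88)))
E
```

```text
41.52 p [ 0.4299 -0.3591  0.2733] yaw 0.5 tilt 1.14 F [-0.4 -0.9 -5.4] Tq [-0.07 -0.12  0.04] j7 0.38 w 19.4
(array([ 116.3, -267.1,    6.5]), np.float64(1.5453952285559387), np.float64(0.38))
```

{"fn": "carry_out", "kwargs": {"motion": [[10,-20,0,0.08],[25,-50,0,0.2],[40,-85,0,0.32],[55,-120,0,0.44],[70,-155,0,0.56],[85,-188,0,0.68],[97,-215,0,0.8],[105,-235,0,0.92]]}}

```text
time: 42.18
tool_pos: [0.5335, -0.1195, 0.2701]
tool_rot: [2.815, -1.358, -0.015]
contact_force: [0.3, -0.3, -4.8]
gripper_width: 0.222
```

```bash
python3 - <<'E'
from h import *
s=st()
print(go([.5435,-.091,.26],np.radians(-88)))
E
```

```text
42.18 p [ 0.5335 -0.1195  0.2701] yaw -51.5 tilt 1.05 F [ 0.3 -0.3 -4.8] Tq [ 0.05 -0.02 -0.04] j7 -0.95 w 19.0
(array([-16.1, -25.8,   9.6]), np.float64(0.6367116868831579), np.float64(-0.95))
```

{"fn": "carry_out", "kwargs": {"motion": [[-5,-8,0,0.12],[-10,-16,0,0.24],[-16,-26,0,0.36],[-16,-26,4,0.48],[-16,-26,8,0.6],[-16,-26,12,0.637],[-16,-26,14,0.637],[-16,-26,14,0.637]]}}

```text
time: 42.85
tool_pos: [0.5433, -0.0907, 0.2559]
tool_rot: [2.249, -2.168, -0.007]
contact_force: [-1.0, 1.0, -4.8]
gripper_width: 0.223
```

```bash
python3 - <<'E'
from h import *
s=look([.5403,-.0163],.130,"w13")
print(go([.5435,-.091,.1165],np.radians(-88)))
E
```

```text
42.85 p [ 0.5433 -0.0907  0.2559] yaw -87.9 tilt 1.06 F [-1.   1.  -4.8] Tq [0.05 0.02 0.07] j7 -1.59 w 19.0
expect 184 208
blob [184.5 210. ] [18. 19.] 90.0 [[175, 201], [177, 219], [194, 219], [193, 201]]
blob [148.1 203.3] [ 4.3 12.4] 11.3 [[151, 198], [147, 198], [145, 209]]
blob [197. 198.] [32.5 29.7] 45.0 [[187, 187], [175, 197], [196, 197], [198, 220], [208, 206], [207, 187]]
(array([ -1.1,  -2.2, 139.5]), np.float64(0.0018329289101746138), np.float64(-1.59))
```

{"fn": "carry_out", "kwargs": {"motion": [[-1,-1,20,0],[-1,-2,45,0],[-1,-2,72,0],[-1,-2,98,0],[-1,-2,118,0],[-1,-2,132,0],[-1,-2,138,0],[-1,-2,139,0]]}}

```text
time: 43.57
tool_pos: [0.543, -0.0911, 0.1164]
tool_rot: [2.25, -2.166, -0.009]
contact_force: [-0.3, 0.6, -4.8]
gripper_width: 0.226
```

{"fn": "carry_out", "kwargs": {"motion": [[0,0,0.5,0],[0,0,1,0],[0,0,1,0],[0,0,1,0],[0,0,1,0],[0,0,1,0],[0,0,1,0],[0,0,1,0]]}}

```text
time: 44.23
tool_pos: [0.543, -0.0911, 0.1155]
tool_rot: [2.25, -2.167, -0.009]
contact_force: [-0.8, -0.1, -4.3]
gripper_width: 0.228
```

```bash
python3 - <<'E'
from h import *
s=st()
E
```

```text
44.23 p [ 0.543  -0.0911  0.1155] yaw -87.8 tilt 1.09 F [-0.8 -0.1 -4.3] Tq [-0.04  0.03  0.04] j7 -1.64 w 19.5
```

{"fn": "carry_out", "kwargs": {"motion": [[0,0,0.5,0],[0,0,1,0],[0,0,1,0],[0,0,1,0],[0,0,1,0],[0,0,1,0],[0,0,1,0],[0,0,1,0]]}}

```text
time: 44.9
tool_pos: [0.543, -0.0911, 0.1146]
tool_rot: [2.25, -2.166, -0.009]
contact_force: [0.1, 0.3, -4.2]
gripper_width: 0.228
```

{"fn": "carry_out", "kwargs": {"motion": [[0,0,0,0],[0,0,0,0],[0,0,0,0],[0,0,-5,0],[0,0,-25,0],[0,0,-60,0],[0,0,-98,0],[0,0,-135,0]], "hand": 50}}

```text
time: 45.57
tool_pos: [0.5449, -0.0897, 0.2516]
tool_rot: [2.25, -2.166, -0.009]
contact_force: [0.0, 0.9, 0.1]
gripper_width: 0.583
```

{"fn": "carry_out", "kwargs": {"motion": [[0,10,-20,0],[0,30,-40,0],[-20,50,-60,0],[-40,60,-80,0],[-60,60,-90,0],[-70,60,-90,0],[-70,60,-90,0],[-70,60,-90,0]]}}

```text
time: 46.23
tool_pos: [0.4837, -0.0214, 0.3416]
tool_rot: [2.251, -2.165, -0.009]
contact_force: [0.0, -0.7, -0.4]
gripper_width: 0.587
```

```bash
python3 - <<'E'
from h import *
s=st();im=env.read_camera('wrist')[:,:,::-1];cv2.imwrite('pics/w14.png',im)
print(go([.4378,-.0145,.24],np.radians(2)))
E
```

```text
46.23 p [ 0.4837 -0.0214  0.3416] yaw -87.8 tilt 1.12 F [ 0.  -0.7 -0.4] Tq [-0.02  0.01 -0.02] j7 -1.69 w 50.1
(array([-10.1,  43.8, 102.1]), np.float64(-1.5679201991131733), np.float64(-1.69))
```

View pics/w14.png

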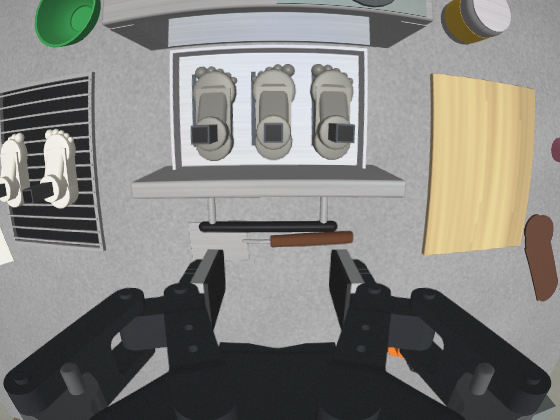

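All three damp casts stand side by side in the drawer (tubes at (205,135), (273,133), (341,133)). The dry ones are on the rack and the board is empty. Now back to the handle at (268,227).

{"fn": "carry_out", "kwargs": {"motion": [[-3,10,10,-0.12],[-6,20,25,-0.24],[-10,35,40,-0.36],[-10,44,55,-0.48],[-10,44,65,-0.6],[-10,44,70,-0.72],[-10,44,80,-0.84],[-10,44,90,-0.96]], "hand": 28}}

```text
time: 46.95
tool_pos: [0.4377, -0.0155, 0.2511]
tool_rot: [3.002, -0.877, -0.024]
contact_force: [-1.1, -0.1, -0.4]
gripper_width: 0.327
```

{"fn": "carry_out", "kwargs": {"motion": [[0,0,0,-0.12],[0,0,0,-0.24],[0,0,0,-0.36],[0,0,0,-0.48],[0,0,0,-0.58],[0,0,0,-0.61],[0,0,0,-0.61],[0,0,0,-0.61]]}}

```text
time: 47.62
tool_pos: [0.4375, -0.0164, 0.2506]
tool_rot: [3.132, 0.061, -0.031]
contact_force: [0.4, 0.7, -1.1]
gripper_width: 0.328
```

```bash
python3 - <<'E'
from h import *
s=st();im=np.ascontiguousarray(env.read_camera('wrist')[:,:,::-1]);cv2.imwrite('pics/w15.png',im)
u,v=proj('wrist',[.439,-.0145,.132],s).astype(int);print(u,v)
dark(im,(u-40,max(v-115,0),u+40,v+15))
print(go([.4385,-.0145,.14],np.radians(2)))
E
```

```text
47.62 p [ 0.4375 -0.0164  0.2506] yaw 2.2 tilt 1.25 F [ 0.4  0.7 -1.1] Tq [-0.03 -0.05 -0.03] j7 -0.25 w 28.0
280 208
blob [281.  165.5] [ 14. 113.] 0.0 [[274, 112], [274, 222], [287, 222], [288, 114], [284, 109]]
(array([  3.2,  -2.6, 110.6]), np.float64(0.003885570505754554), np.float64(-0.25))
```

Handle bar centred at u=281 vs 280 expected: good. Grip and push in, compensating the 1.2° tilt.

{"fn": "carry_out", "kwargs": {"motion": [[2,-1,15,0],[3,-2,32,0],[3,-2,50,0],[3,-2,68,0],[3,-2,85,0],[3,-2,98,0],[3,-2,108,0],[3,-2,110,0]]}}

```text
time: 48.33
tool_pos: [0.4377, -0.0152, 0.1392]
tool_rot: [3.132, 0.059, -0.034]
contact_force: [-0.7, 0.8, 0.7]
gripper_width: 0.33
```

{"fn": "carry_out", "kwargs": {"motion": [[0,0,0,0],[0,0,0,0],[0,0,0,0],[0,0,0,0],[0,0,0,0],[0,0,0,0],[0,0,0,0],[0,0,0,0]], "hand": 0}}

```text
time: 49.0
tool_pos: [0.4382, -0.0152, 0.1395]
tool_rot: [3.133, 0.059, -0.032]
contact_force: [6.7, 1.0, -21.1]
gripper_width: 0.117
```

```bash
python3 - <<'E'
from h import *
s=st();print(go([.528,-.0135,s['tool_pos'][2]]))
E
```

```text
49.0 p [ 0.4382 -0.0152  0.1395] yaw 2.2 tilt 1.28 F [  6.7   1.  -21.1] Tq [ 0.17 -1.4   0.03] j7 -0.4 w 10.0
(array([89.8,  1.7, -1.9]), None, np.float64(-0.4))
```

{"fn": "carry_out", "kwargs": {"motion": [[3,0,0,0],[9,0,0,0],[18,0,-0.3,0],[29,0,-0.6,0],[40,0,-0.8,0],[51,0,-1,0],[61,0,-1.2,0],[69,0,-1.4,0]]}}

```text
time: 49.67
tool_pos: [0.5067, -0.0123, 0.1394]
tool_rot: [3.133, 0.059, -0.036]
contact_force: [-7.2, 2.7, -6.9]
gripper_width: 0.114
```

{"fn": "carry_out", "kwargs": {"motion": [[8,0,0,0],[18,0,-0.3,0],[29,0,-0.6,0],[40,0,-0.8,0],[51,0,-1,0],[60,0,-1.2,0],[67,0,-1.3,0],[72,0,-1.4,0]]}}

```text
time: 50.33
tool_pos: [0.5785, -0.0093, 0.1394]
tool_rot: [3.133, 0.059, -0.038]
contact_force: [-6.3, 1.9, -0.9]
gripper_width: 0.112
```

```bash
python3 - <<'E'
from h import *
s=st();print(go([.6145,-.009,s['tool_pos'][2]]))
E
```

```text
50.33 p [ 0.5785 -0.0093  0.1394] yaw 2.1 tilt 1.47 F [-6.3  1.9 -0.9] Tq [0.54 1.44 0.04] j7 -0.35 w 9.6
(array([35.9,  1. , -0.9]), None, np.float64(-0.35))
```

{"fn": "carry_out", "kwargs": {"motion": [[6,0,-0.1,0],[13,0,-0.3,0],[20,0,-0.5,0],[26,0,-0.6,0],[31,0,-0.7,0],[35,0,-0.8,0],[38,0,-0.8,0],[40,0,-0.8,0]]}}

```text
time: 51.0
tool_pos: [0.6137, -0.0078, 0.1392]
tool_rot: [3.131, 0.058, -0.056]
contact_force: [-50.5, 1.0, 33.5]
gripper_width: 0.111
```

{"fn": "carry_out", "kwargs": {"motion": [[2,0,0,0],[5,0,0,0],[5,0,0,0],[5,0,0,0],[5,0,0,0],[5,0,0,0],[5,0,0,0],[5,0,0,0]]}}

```text
time: 51.67
tool_pos: [0.6137, -0.0078, 0.1392]
tool_rot: [3.13, 0.058, -0.073]
contact_force: [-39.2, 1.5, 24.1]
gripper_width: 0.108
```

```bash
python3 - <<'E'
from h import *
s=st()
E
```

```text
51.67 p [ 0.6137 -0.0078  0.1392] yaw 2.1 tilt 2.74 F [-39.2   1.5  24.1] Tq [ 0.11  8.65 -0.12] j7 -0.33 w 9.3
```

{"fn": "carry_out", "kwargs": {"motion": [[0,0,0,0],[0,0,0,0],[0,0,0,0],[0,0,0,0],[0,0,-10,0],[0,0,-30,0],[0,0,-60,0],[0,0,-95,0]], "hand": 28}}

```text
time: 52.33
tool_pos: [0.6176, -0.0067, 0.235]
tool_rot: [3.13, 0.059, -0.076]
contact_force: [0.3, 0.0, -0.5]
gripper_width: 0.329
```

```bash
python3 - <<'E'
from h import *
s=st();print(go([.704,-.1045,.29],np.radians(2)))
E
```

```text
52.33 p [ 0.6176 -0.0067  0.235 ] yaw 2.1 tilt 2.83 F [ 0.3  0.  -0.5] Tq [ 0.03 -0.04  0.  ] j7 -0.28 w 28.1
(array([ 79.9, 101.4, -58. ]), np.float64(0.0027705743426575946), np.float64(-0.28))
```

{"fn": "carry_out", "kwargs": {"motion": [[0,0,-20,0],[10,12,-40,0],[25,32,-58,0],[40,52,-58,0],[55,70,-58,0],[68,87,-58,0],[80,101,-58,0],[80,101,-58,0]], "hand": 45}}

```text
time: 53.0
tool_pos: [0.7055, -0.1075, 0.29]
tool_rot: [3.129, 0.053, -0.075]
contact_force: [-0.6, -0.7, -0.0]
gripper_width: 0.53
```

```bash
python3 - <<'E'
from h import *
s=st();im=np.ascontiguousarray(env.read_camera('wrist')[:,:,::-1]);cv2.imwrite('pics/w16.png',im)
print(proj('wrist',[.704,-.1045,.204],s),proj('wrist',[.6137,.062,.132],s))
print(go([.704,-.1045,.197],np.radians(2)))
E
```

```text
53.0 p [ 0.7055 -0.1075  0.29  ] yaw 1.9 tilt 2.82 F [-0.6 -0.7 -0. ] Tq [ 0.02 -0.04 -0.04] j7 -0.09 w 45.3
[279.70730421 219.06298638] [188.29249796  11.42912596]
(array([ 3.8, -2. , 92.9]), np.float64(0.0007419806462067857), np.float64(-0.09))
```

View pics/w16.png

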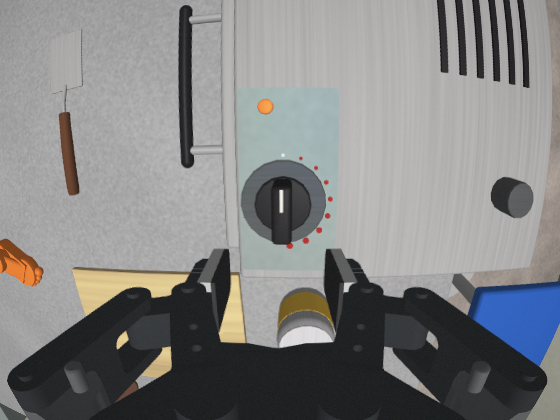

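Knob bar is vertical at u≈282 (pointer to the robot's left, off), and the drawer panel is flush with the oven front. Gripping the knob.

{"fn": "carry_out", "kwargs": {"motion": [[2,-1,12,0],[4,-3,26,0],[5,-4,40,0],[5,-4,55,0],[5,-4,70,0],[5,-4,82,0],[5,-4,90,0],[5,-4,92,0]]}}

```text
time: 53.72
tool_pos: [0.7044, -0.1021, 0.1961]
tool_rot: [3.13, 0.056, -0.079]
contact_force: [1.2, 0.2, 0.4]
gripper_width: 0.531
```

{"fn": "carry_out", "kwargs": {"motion": [[0,0,0,0],[0,0,0,0],[0,0,0,0],[0,0,0,0],[0,0,0,0],[0,0,0,0],[0,0,0,0],[0,0,0,0]], "hand": 0}}

```text
time: 54.38
tool_pos: [0.7046, -0.1019, 0.1968]
tool_rot: [3.13, 0.057, -0.077]
contact_force: [-3.8, 1.1, 6.6]
gripper_width: 0.153
```

```bash
python3 - <<'E'
from h import *
s=st()
E
```

```text
54.38 p [ 0.7046 -0.1019  0.1968] yaw 2.1 tilt 2.89 F [-3.8  1.1  6.6] Tq [0.27 0.15 0.04] j7 -0.13 w 13.1
```

{"fn": "carry_out", "kwargs": {"motion": [[0,0,0,0.1],[0,0,0,0.2],[0,0,0,0.3],[0,0,0,0.4],[0,0,0,0.5],[0,0,0,0.6],[0,0,0,0.7],[0,0,0,0.8]]}}

```text
time: 55.05
tool_pos: [0.7056, -0.1023, 0.1969]
tool_rot: [2.886, -1.168, -0.061]
contact_force: [6.3, -0.4, -5.4]
gripper_width: 0.154
```

{"fn": "carry_out", "kwargs": {"motion": [[0,0,0,0.1],[0,0,0,0.2],[0,0,0,0.3],[0,0,0,0.4],[0,0,0,0.5],[0,0,0,0.6],[0,0,0,0.7],[0,0,0,0.75]]}}

```text
time: 55.72
tool_pos: [0.7061, -0.1032, 0.1969]
tool_rot: [2.242, -2.143, -0.038]
contact_force: [2.9, -5.1, -4.4]
gripper_width: 0.152
```

```bash
python3 - <<'E'
from h import *
s=st();print(s['joints'])
E
```

```text
55.72 p [ 0.7061 -0.1032  0.1969] yaw -87.4 tilt 2.69 F [ 2.9 -5.1 -4.4] Tq [-0.57 -1.37  0.1 ] j7 -1.5 w 12.9
[ 0.07842659  0.74031422 -0.04025027  1.33917392  0.04653006  1.10769923
 -1.499148  ]
```

{"fn": "carry_out", "kwargs": {"motion": [[0,0,0,0.1],[0,0,0,0.2],[0,0,0,0.3],[0,0,0,0.4],[0,0,0,0.5],[0,0,0,0.6],[0,0,0,0.7],[0,0,0,0.75]]}}

```text
time: 56.38
tool_pos: [0.706, -0.104, 0.1969]
tool_rot: [1.289, -2.814, -0.01]
contact_force: [-1.9, -4.4, -0.8]
gripper_width: 0.154
```

{"fn": "carry_out", "kwargs": {"motion": [[0,0,0,0],[0,0,0,0],[0,0,0,0],[0,0,-8,0],[0,0,-20,0],[0,0,-35,0],[0,0,-45,0],[0,0,-45,0]], "hand": 50}}

```text
time: 57.05
tool_pos: [0.7092, -0.1036, 0.2452]
tool_rot: [1.291, -2.817, -0.007]
contact_force: [-0.3, -1.6, -0.7]
gripper_width: 0.584
```

{"fn": "carry_out", "kwargs": {"motion": [[0,0,0,-0.12],[0,0,0,-0.24],[0,0,0,-0.36],[0,0,0,-0.48],[0,0,0,-0.6],[0,0,0,-0.72],[0,0,0,-0.84],[0,0,0,-0.96]]}}

```text
time: 57.72
tool_pos: [0.7092, -0.1036, 0.2452]
tool_rot: [2.457, -1.899, -0.038]
contact_force: [-0.6, 0.5, 0.2]
gripper_width: 0.585
```

{"fn": "carry_out", "kwargs": {"motion": [[0,0,0,-0.12],[0,0,0,-0.24],[0,0,0,-0.36],[0,0,0,-0.48],[0,0,0,-0.6],[0,0,0,-0.72],[0,0,0,-0.84],[0,0,0,-0.96]]}}

```text
time: 58.38
tool_pos: [0.7091, -0.1036, 0.2452]
tool_rot: [3.073, -0.543, -0.059]
contact_force: [0.6, -0.2, -0.3]
gripper_width: 0.588
```

{"fn": "carry_out", "kwargs": {"motion": [[0,0,0,-0.12],[0,0,0,-0.24],[0,0,0,-0.36],[0,0,0,-0.48],[0,0,0,-0.6],[0,0,0,-0.72],[0,0,0,-0.84],[0,0,0,-0.96]]}}

```text
time: 59.05
tool_pos: [0.7091, -0.1037, 0.2451]
tool_rot: [2.992, 0.953, -0.068]
contact_force: [0.5, -0.5, 0.4]
gripper_width: 0.587
```

```bash
python3 - <<'E'
from h import *
s=st();print(go([.7055,-.103,.197],np.radians(47)))
E
```

```text
59.05 p [ 0.7091 -0.1037  0.2451] yaw 35.3 tilt 2.48 F [ 0.5 -0.5  0.4] Tq [-0.02 -0.02  0.03] j7 0.42 w 50.1
(array([-0.5, -2. , 48.2]), np.float64(-0.20435435260876655), np.float64(0.42))
```

{"fn": "carry_out", "kwargs": {"motion": [[0,-1,0,-0.12],[0,-2,5,-0.24],[0,-2,15,-0.24],[0,-2,26,-0.24],[0,-2,36,-0.24],[0,-2,44,-0.24],[0,-2,48,-0.24],[0,-2,48,-0.24]]}}

```text
time: 59.72
tool_pos: [0.7055, -0.1027, 0.1959]
tool_rot: [-2.853, -1.3, 0.07]
contact_force: [-0.2, -0.3, 0.2]
gripper_width: 0.585
```

{"fn": "carry_out", "kwargs": {"motion": [[0,0,0,0],[0,0,0,0],[0,0,0,0],[0,0,0,0],[0,0,0,0],[0,0,0,0],[0,0,0,0],[0,0,0,0]], "hand": 0}}

```text
time: 60.38
tool_pos: [0.705, -0.1036, 0.1967]
tool_rot: [-2.854, -1.299, 0.071]
contact_force: [-9.1, -4.4, 6.9]
gripper_width: 0.15
```

{"fn": "carry_out", "kwargs": {"motion": [[0,0,0,0.1],[0,0,0,0.2],[0,0,0,0.3],[0,0,0,0.4],[0,0,0,0.5],[0,0,0,0.6],[0,0,0,0.65],[0,0,0,0.7]]}}

```text
time: 61.05
tool_pos: [0.7048, -0.1037, 0.1968]
tool_rot: [3.12, 0.237, -0.07]
contact_force: [-3.7, -2.6, -1.2]
gripper_width: 0.154
```

```bash
python3 - <<'E'
from h import *
s=st()
E
```

```text
61.05 p [ 0.7048 -0.1037  0.1968] yaw 8.7 tilt 2.65 F [-3.7 -2.6 -1.2] Tq [0.26 0.19 1.11] j7 -0.01 w 13.1
```

Torque is rising (stop being reached); press a little further to be sure.

{"fn": "carry_out", "kwargs": {"motion": [[0,0,0,0.05],[0,0,0,0.1],[0,0,0,0.13],[0,0,0,0.13],[0,0,0,0.13],[0,0,0,0.13],[0,0,0,0.13],[0,0,0,0.13]]}}

```text
time: 61.72
tool_pos: [0.7048, -0.1034, 0.1967]
tool_rot: [3.126, 0.035, -0.069]
contact_force: [-0.8, 0.1, -5.7]
gripper_width: 0.152
```

```bash
python3 - <<'E'
from h import *
s=st()
E
```

```text
61.72 p [ 0.7048 -0.1034  0.1967] yaw 1.3 tilt 2.65 F [-0.8  0.1 -5.7] Tq [ 0.25 -0.89  3.13] j7 -0.13 w 13.0
```

{"fn": "carry_out", "kwargs": {"motion": [[0,0,0,0],[0,0,0,0],[0,0,0,0],[0,0,-8,0],[0,0,-25,0],[0,0,-50,0],[0,0,-80,0],[0,0,-110,0]], "hand": 50}}

```text
time: 62.38
tool_pos: [0.7094, -0.102, 0.3086]
tool_rot: [3.127, 0.034, -0.069]
contact_force: [0.7, 0.4, -0.2]
gripper_width: 0.579
```

```bash
python3 - <<'E'
from h import *
s=st();w=env.read_camera('wrist')[:,:,::-1]
sd=cv2.resize(env.read_camera('side')[:,:,::-1],(400,300))
cv2.imwrite('pics/fin.png',np.hstack([cv2.resize(w,(400,300)),sd]))
E
```

```text
62.38 p [ 0.7094 -0.102   0.3086] yaw 1.2 tilt 2.64 F [ 0.7  0.4 -0.2] Tq [ 0.03 -0.06 -0.02] j7 -0.09 w 49.4
```

View pics/fin.png

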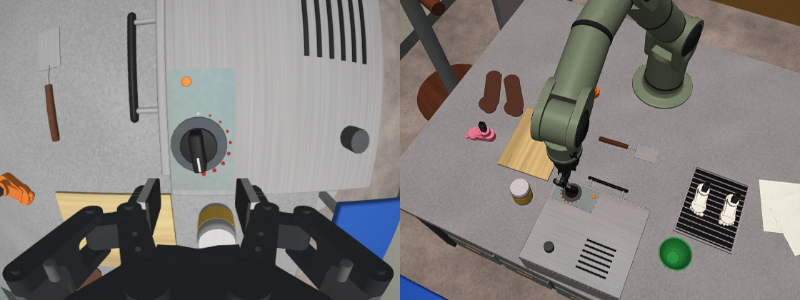

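The pointer (197,168) is at the last dial mark, the drawer is flush, both dry casts stand on the rack (703,200) and (728,208), and the bowl, tin and spatula are where they were.

```bash
python3 -c "
from bench import env
print(env.finish_job())"
```

```text
the job is handed in; nothing more can be done
None
```

I finished the job and handed it in at about 62 s of the 210 s allowed; no verdict is reported at hand-in.

In order, I:
- turned the heat knob to off;
- pulled the drawer fully open;
- stood both dry casts on the rack;
- stood all three damp casts side by side in the drawer;
- pushed the drawer shut;
- turned the knob fully clockwise, regripping once partway.

**Last checks:**
- **Knob:** it was pressed against each end stop, with torque of about 5 N m at off and 3 N m at full heat. In the last picture the pointer sits on the last dial mark.
- **Drawer:** it met its stop, with the handle back within 1 mm of where it was when shut at the start. The panel looks flush.
- **Casts:** the dry ones are upright on the rack in the last picture. The damp ones were upright when last seen, just before I shut the drawer, and it closed freely with about 7 N of drag.
- **Bowl, tin and spatula:** where they were.

**What disagreed or went wrong:**
- The top camera and my first wrist view put the knob 7–8 mm apart. The first knob grip was therefore off-centre and briefly read about 51 N sideways.
- Pulling and pushing the drawer against its stops read up to about 60 N at the wrist, still under the 120 N limit.
- The tool tilted slightly as the job went on, about 1.2° while placing the casts and 2.7° by the end. The third damp cast gave no clear touch reading, so it may have dropped a fraction of a millimetre when released.
- The middle damp cast was knocked aside partway through. I measured it again before gripping it.
- I viewed 16 pictures, two over the budget of 14.

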